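# Run the phone carrier round the bend under the lamp

## Task

Slide the black carrier with the opened phone frame along the aluminium guide track, round the bend and under the lamp bridge, until its leading end rests against the clip-on stop on the other leg. Keep it seated in the track the whole way (never lift or tip it), come up to the stop gently, because the stop slides along the rails if it is pushed hard, then let go. Leave the SIM tool, tweezers, screw jar, suction cup and lamp where they are.

Things in the scene. Friction and masses are not known exactly. Their poses are not given: they have to be found in the camera images.
- track: Fixed L-shaped guide track. Origin on the table at the bend's centre, z up. Groove centre line (mm): leg A x = 110, y 165 to 0; bend of radius 110 about the origin from (110,0) to (0,-110); leg B y = -110, x 0 to -205. Groove 22 wide between two 8 wide aluminium rails, flat tops 22 above the table; base strip 60 wide, 6 thick. Carrier goes from leg A to B.
- carrier: Loose, about 0.3 kg. Black deck 172 x 66 x 6 mm lying on the rail tops, an opened phone frame 132 x 62 mm fixed on it, up to 15 mm above the deck's underside. Two 18 mm round pins, 13 mm long, under it, 48 mm ahead of and behind its centre, run in the groove with 2 mm play each side. Origin: centre of the deck's underside. x along the length to the leading end, z up. Sliding takes a few N.
- lead_post (a point): Centre of the top of the post at the carrier's leading end, 76 mm ahead of the centre along the carrier's x. Upright round steel post, 16 mm in diameter, top 72 mm above the table, 44 mm above the deck.
- tail_post (a point): The same for the like post at the trailing end, 76 mm behind the centre.
- lamp: Fixed battery lamp bridging the bend. Origin on the table at the bend's centre; x points outward along the bridge. Bar: x 40 to 190 mm, 24 mm wide, underside 77 mm and top 92 mm above the table: carrier and posts pass under it, a gripper does not. Inner column at x = 48, foot 40 mm across. Outer end: grey battery box 44 x 60 x 80 mm centred on x = 199, white switch on top to 95 mm.
- stop_face (a point): Middle of the face towards the bend of the black clip-on stop, 29 mm above the table. Stop: 60 mm wide across leg B, 16 mm thick along it, 22 to 36 mm above the table, a 12 mm pin on it to 46 mm. The face is square to leg B and meets the leading end of the carrier's deck, 86 mm ahead of the carrier's centre. Axes as the track's: +x towards the bend.
- stop (a joint): Where the stop is clipped on leg B: its face stands at track x = -147 mm minus this value (m). Held by friction: it slides away when pushed with more than about 16 N.
- sim_tool: Yellow plastic SIM ejector tool, 96 mm long and 6 mm high, lying on the table inside the bend. Origin 57 mm from its round end; x along its length to the pin. Not to be disturbed.
- tweezers: Curved steel tweezers, 130 mm long, 6 mm high, lying outside leg B. Origin about the middle, x along the length to the tips. Not to be disturbed.
- jar: Screw jar with lid, 52 mm in diameter, 65 mm tall, standing outside leg A. Origin: centre of its underside. Not to be disturbed.
- suction_cup: Black rubber suction cup with a knob, 60 mm in diameter, 54 mm tall, standing on the table on the robot's left. Origin: centre of its underside. Not to be disturbed.

How it is judged:
On the way:
1. the leading post has come round the bend, past the lamp bridge and onto leg B, with the carrier still in the groove (x of lead_post in the frame of track below 0 m and z of carrier in the frame of track below 0.03 m), for 0.1 s.
At the end, for the whole second after the job is handed in: The carrier lies flat in the groove of leg B (within 5 mm of its centre line and 0.07 rad), its leading end against the stop (gap under 2.5 mm), at rest and released; the stop has not been pushed 5 mm or more from where it was clipped (x of carrier in the frame of stop_face between 0.082 and 0.0885 m and y of carrier in the frame of track between -0.115 and -0.105 m and z of carrier in the frame of track between 0.019 and 0.025 m and angle between the x axis of carrier and the x axis of track, either way round below 0.07 rad and angle between carrier's own z axis and vertical below 0.05 rad and distance of stop_face from where it was at the start of the episode below 0.005 m and linear speed of carrier below 0.01 m/s and contact force between carrier and the fingers below 0.1 N); the robot touches nothing.
It fails at once if the carrier is lifted out of its seat in the track (10 mm) or tipped (0.2 rad) (z of carrier in the frame of track above 0.032 m or angle between carrier's own z axis and vertical above 0.2 rad).
It fails at once if the stop is pushed 8 mm or more along the rails (distance of stop_face from where it was at the start of the episode above 0.008 m).
It fails at once if the SIM tool, tweezers, screw jar or suction cup is moved by 20 mm or more (distance of any of sim_tool, tweezers, jar, suction_cup from where it was at the start of the episode above 0.02 m).
It fails at once if the lamp is hit hard (30 N) (contact force between lamp and the arm above 30 N or contact force between lamp and the fingers above 30 N).
It also fails if it takes over 51 s, if anything falls off the work surface, if the arm or the gripper's body presses on something with over 40 N, if the wrist force passes 120 N, or if a joint passes its speed limit or range.

## Robot

A 6-joint arm with a two-finger parallel gripper is mounted at the origin on the work surface. World frame = base frame: x ahead of the robot, y to its left, z up, the work surface at z = 0. Lengths are in m, angles in rad, forces in N, time in s.
With the tool pointing down it reaches from about 0.35 to 0.725 m from the base axis. Payload 6 kg.
Tool frame: the origin (TCP) lies midway between the tips of the shut fingers; the grasp point (between the pads) lies 19 mm behind it (env.tcp_to_grasp is the y of the grasp point in the tool frame, in m); y points along the fingers, z is the direction in which the jaws open and shut, and the axes are right-handed (so a half turn about y gives the same grasp; the last joint's range is limited). The gripper opens to 85 mm and grips with 20 to 120 N. Pads are 22 mm wide; open, the fingers measure 114 mm over their backs; the gripper's body (76 mm by 85 mm) begins 54 mm behind the grasp point. The pads swing forward as they close: fully open they stand 13 mm farther back than shut.
Start: joints at [1.654, 0.04, 0.085, 0, -1.615, -0.334], TCP at [0.149, 0.581, 0.231] pointing down, gripper open.
Joint ranges: [-2.56, 2.56], [-1.29, 2.01], [-1.08, 1.49], [-3.29, 1.98], [-2.81, -0.18], [-2.99, 2.99]. Speed limits (rad/s): [2.57, 2.57, 3.01, 3.14, 3.14, 3.14].

## Interface

Orientations are given as a unit quaternion [x, y, z, w].
In Python, from plant import env, optics, workorder gives the robot as it stands.
- The arm moves only by the tool step_arm, never from a script. Its argument "commands" is a list of rows, each an object with "dr": the turn, a rotation vector about the world's x, y, z in rad, a list of three; "slide": the shift along the world's x, y, z in mm, a list of three; "grip": the opening, from 0 (shut) to 1 (fully open). In form: [{"dr": [wx, wy, wz], "slide": [x, y, z], "grip": grip}, ...]. A call has 1 to 5 rows; each row is the pose to reach, as a shift and turn from the pose commanded when the call began; what a row does not reach only later rows make up. A row lasts 1/12 s, in which the tool goes at most 41.7 mm and 7.16 degrees, less where a joint would pass 70% of its speed; a pose out of reach is approached as far as the arm can. A call with a gripper value outside its range is refused whole. The fingers move at their own pace and stop on an object; "grip_force" is the grip in N (left out, the last holds). Time passes only in rows, so rows that repeat a pose let the fingers close. It gives the time, the measured TCP pose, the force and the opening at its end, in the units of the state.
- env.observe(): the state, without advancing time (a new reading comes with each control period).
- optics.grab_frame(name): name is "scene" or "top" or "wrist"; returns (picture, depth): 480x640x3 uint8, blue, green, red; 480x640 float32, m along the optical axis (not along the pixel's ray), 0 where there is no reading.
- optics.camera_info(name): a dict with "intrinsics" (3x3 intrinsics, pixels), "k1" (the pictures are not rectified: a ray, as slopes to the right and down, at radius r is drawn at 1 + k1 r^2 times it, then the intrinsics apply), "xyz" and "orientation" of the camera in the world. Camera axes: x right, y up, looking along -z (the intrinsics and any distortion apply to the point x, -y, -z); pixel columns grow to the right and rows downward; lengths in m; the calibration is good to about 2 mm. A picture is of the moment at which its call begins: read the wrist's pose just before it. camera_info takes no time and is no camera call; for the wrist camera it gives the pose at the moment of the call.
- workorder.hand_in(): hands the job in, once; it reports no verdict.
The state is a dict: "clock": time; "q": joint angles; "joint_velocities": joint speeds; "joint_efforts": joint torques, N m; "ee_pos": TCP position; "tcp_rot": TCP orientation; "contact_force": force on the tool from outside, world axes, zero at the start; "moment": the same for the moment, N m; "width": opening from 0.0 (shut) to 1.0 (fully open).
Only numpy, scipy, OpenCV 4.12 (cv2) and the standard library are available. Lean on these libraries where they do the work, as an engineer would, in place of code of your own. Each camera call takes 0.05 s, during which the arm holds its last target.

## Working session

There is one attempt and no reset: what is moved stays moved. The work goes in short steps, Python scripts to look and compute and a tool call to move; the robot and the scene stay as the last step left them, time stands still between calls to the robot, and variables do not carry over. Pictures are saved under pics/ and viewed, and the job is handed in when it is done.

Besides the shell and the picture viewer there is one more tool, called after ">>>" as name([rows], argument=value, ...), one row to a line, values as JSON. step_arm: Moves the arm, as the interface text tells. Its arguments: {"type":"object","properties":{"commands":{"type":"array","items":{"type":"object","properties":{"dr":{"type":"array","items":{"type":"number"}},"slide":{"type":"array","items":{"type":"number"}},"grip":{"type":"number"}}}},"grip_force":{"type":"number"}},"required":["commands"]}

```bash
ls; mkdir -p pics; python3 - <<'E'
from plant import env, optics, workorder
import cv2,numpy as np
s=env.observe()
for k in s: print(k,np.round(s[k],4))
for n in ["scene","top"]:
    i=optics.camera_info(n); print(n,i)
    p,d=optics.grab_frame(n); cv2.imwrite(f"pics/{n}0.png",p); np.save(f"pics/{n}0.npy",d)
print(env.tcp_to_grasp)
E
```

```text
pics
clock 0.0
q [ 1.6537e+00  4.0800e-02  8.3800e-02 -4.0000e-04 -1.6155e+00 -3.3370e-01]
joint_velocities [-0.0013  0.0007 -0.0001 -0.0011  0.0015 -0.0004]
joint_efforts [ 1.30000e-03 -3.68211e+01  3.47409e+01  6.93230e+00 -5.30000e-03
 -0.00000e+00]
ee_pos [0.1487 0.5809 0.2303]
tcp_rot [-0.0884 -0.7009  0.7022  0.0885]
contact_force [ 1.6937  1.0371 -0.7715]
moment [ 0.0227 -0.028  -0.0233]
width 1.003
scene {'intrinsics': array([[451.46552744,   0.        , 326.64524719],
       [  0.        , 451.46552744, 231.24646947],
       [  0.        ,   0.        ,   1.        ]]), 'k1': -0.09253165372431946, 'xyz': array([ 1.23178812, -0.30355439,  0.72003751]), 'orientation': array([0.37398432, 0.23352754, 0.46837171, 0.76565564])}
top {'intrinsics': array([[475.71691516,   0.        , 327.48856806],
       [  0.        , 475.71691516, 237.70984871],
       [  0.        ,   0.        ,   1.        ]]), 'k1': 0.03557341078577545, 'xyz': array([0.44644565, 0.04241505, 1.03839891]), 'orientation': array([ 0.03334791, -0.00926134, -0.69790389,  0.71535467])}
-0.0187
```

View pics/scene0.png

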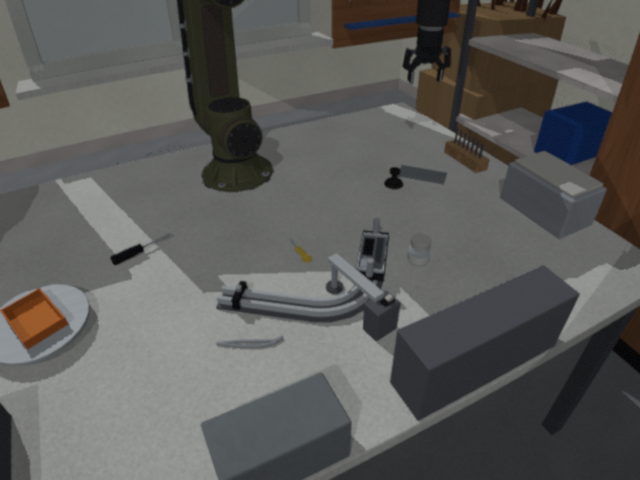

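View pics/top0.png

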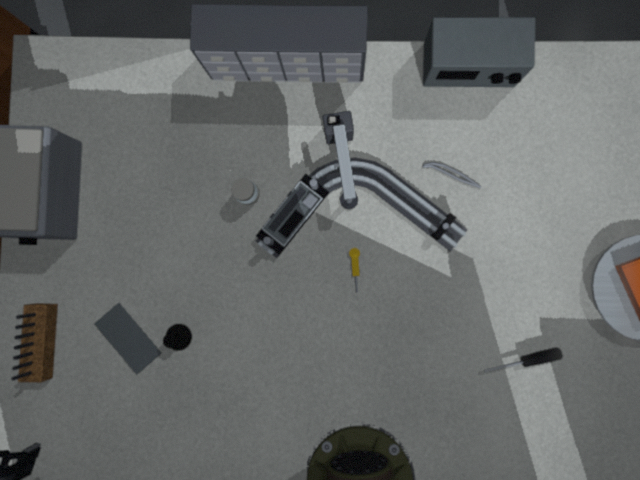

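The scene view shows the track, with the carrier at about (373,250), the stop at (240,295) and the lamp box at (380,318). In the top view the carrier runs from (265,243) to (313,182), the lamp bar from (349,200) to (335,122), and the stop is at (446,228).

```bash
cat > h.py <<'E'
import numpy as np,cv2
from scipy.spatial.transform import Rotation as R
class Cam:
    def __init__(s,i):
        s.K=np.array(i['intrinsics']);s.k1=i['k1'];s.t=np.array(i['xyz']);s.R=R.from_quat(i['orientation']).as_matrix()
    def proj(s,P):
        P=np.atleast_2d(P); c=(P-s.t)@s.R; a=np.c_[c[:,0],-c[:,1]]/(-c[:,2:3])
        r2=(a**2).sum(1,keepdims=True); a=a*(1+s.k1*r2)
        return a@s.K[:2,:2].T+s.K[:2,2]
    def ray(s,uv):
        uv=np.atleast_2d(np.array(uv,float)); 
        d=np.array([s.k1,0,0,0,0.])
        a=cv2.undistortPoints(uv[:,None],s.K,d)[:,0]
        return np.c_[a[:,0],-a[:,1],-np.ones(len(a))]@s.R.T
    def at_z(s,uv,z):
        r=s.ray(uv); return s.t+r*((z-s.t[2])/r[:,2:3])
    def at_depth(s,uv,d):
        r=s.ray(uv); return s.t+r*np.atleast_1d(d)[:,None]
def tri(c1,u1,c2,u2):
    r1=c1.ray(u1)[0];r2=c2.ray(u2)[0]
    A=np.c_[r1,-r2]; x=np.linalg.lstsq(A,c2.t-c1.t,rcond=None)[0]
    p=c1.t+r1*x[0];q=c2.t+r2*x[1]
    return (p+q)/2,np.linalg.norm(p-q)
E
python3 - <<'E'
import cv2
for n,(x0,y0,x1,y1) in {"top":(230,100,480,290),"scene":(205,205,445,365)}.items():
    p=cv2.imread(f"pics/{n}0.png")[y0:y1,x0:x1]
    f=3.2 if n=="top" else 3.3
    p=cv2.convertScaleAbs(p,alpha=1.5,beta=10)
    cv2.imwrite(f"pics/{n}0c.png",cv2.resize(p,None,fx=f if f*(y1-y0)<600 else 3.1,fy=f if f*(y1-y0)<600 else 3.1,interpolation=cv2.INTER_CUBIC)[:600,:800])
E
```

```text
(no output)
```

View pics/top0c.png

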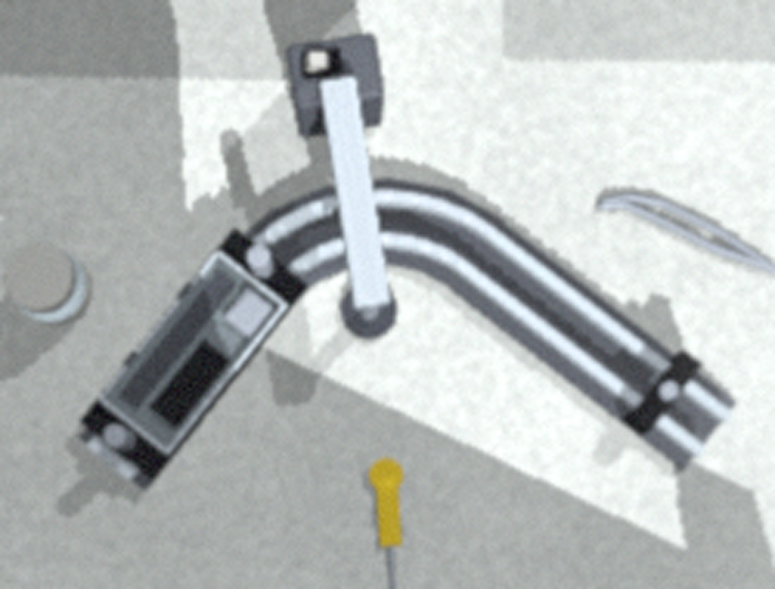

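View pics/scene0c.png

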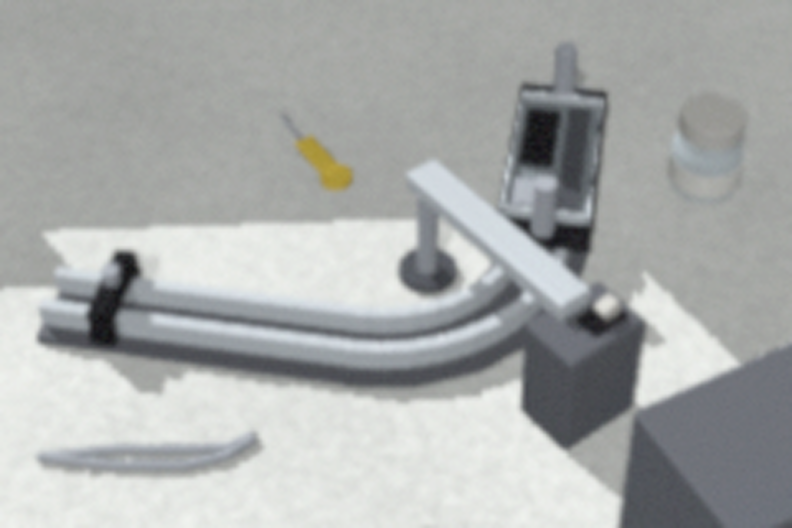

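```bash
cat > fit.py <<'E'
from h import *
from plant import optics
from scipy.optimize import least_squares
ct=Cam(optics.camera_info("top"));cs=Cam(optics.camera_info("scene"))
T=lambda U:(np.array(U)+.5)/3.1-.5+[230,100]
S=lambda U:(np.array(U)+.5)/3.3-.5+[205,205]
for n,a,b in [("lead",T([262,262]),S([543,187])),("tail",T([117,435]),S([566,52])),("stoppin",T([668,388]),S([113,268])),
  ("barin",T([372,305]),S([422,170])),("barout",T([338,80]),S([573,300])),("jar",T([40,275]),S([715,108])),("simround",T([386,476]),S([335,178]))]:
    p,e=tri(ct,a,cs,b); print(n,np.round(p*1e3,1),"gap",round(e*1e3,1))
d=np.load("pics/top0.npy")
vv,uu=np.mgrid[95:260,235:480]; uv=np.c_[uu.ravel(),vv.ravel()]
dd=d[vv,uu].ravel(); m=dd>0
P=ct.at_depth(uv[m],dd[m]); 
print(np.histogram(P[:,2]*1e3,bins=range(-10,110,5)))
np.save("P.npy",np.c_[P,uv[m]])
E
python3 fit.py
```

```text
lead [614.7 107.1  68.2] gap 1.3
tail [496.8 198.8  70.8] gap 0.4
stoppin [ 538.2 -165.4   49.5] gap 0.1
barin [584.2  33.3  89.1] gap 0.6
barout [730.4  58.   91.2] gap 1.5
jar [602.5 254.5  72. ] gap 1.9
simround [475.9  19.1   3.9] gap 1.1
(array([   69, 13080, 18214,  2526,   221,   264,  1081,   860,  1190,
         678,    57,    48,    29,    29,   182,   214,    92,   196,
         281,    96,   786,    47,     0]), array([-10,  -5,   0,   5,  10,  15,  20,  25,  30,  35,  40,  45,  50,
        55,  60,  65,  70,  75,  80,  85,  90,  95, 100, 105]))
```

```bash
cat > fit2.py <<'E'
from fit import *
D=np.load("P.npy");P=D[:,:3]*1e3;uv=D[:,3:]
img=cv2.imread("pics/top0.png")
def loc(p,q):
    c,s=np.cos(p[2]),np.sin(p[2]); d=q[:,:2]-p[:2]
    return np.c_[d[:,0]*c+d[:,1]*s,-d[:,0]*s+d[:,1]*c]
def off(L): # signed offset from groove centre line (outward +)
    x,y=L.T
    r=np.hypot(x,y)-110
    return np.where(y>0,x-110,np.where(x<0,-y-110,r))
def world(p,L):
    c,s=np.cos(p[2]),np.sin(p[2]);L=np.atleast_2d(L)
    return np.c_[p[0]+c*L[:,0]-s*L[:,1],p[1]+s*L[:,0]+c*L[:,1]]
if __name__=="__main__":
    # keypoints
    def post(p,c,dy): 
        w=world(p,[110,c+dy])[0]; return np.r_[w,72]/1e3
    m=(P[:,2]>17)&(P[:,2]<27)
    Q=P[m]
    def res(v):
        p=v[:3];c=v[3];xs=v[4]
        r=[]
        for cam,TS,a in [(ct,T,dict(l=[262,262],t=[117,435],s=[668,388])),(cs,S,dict(l=[543,187],t=[566,52],s=[113,268]))]:
            r+=list((cam.proj(post(p,c,-76))[0]-TS(a['l']))*2)
            r+=list((cam.proj(post(p,c,76))[0]-TS(a['t']))*2)
            r+=list((cam.proj(np.r_[world(p,[xs,-110])[0],46]/1e3)[0]-TS(a['s']))*2)
        return np.array(r)
    def res2(v):
        p=v[:3]; L=loc(p,Q); y=L[:,1]
        ok=(L[:,1]<v[3]-90)&(L[:,0]>v[4]+12)
        e=np.abs(np.abs(off(L))-15); e=np.clip(e-4,0,8)
        e=np.where(ok,e,0)
        return np.r_[res(v),e*0.15]
    v0=np.array([565,60,np.radians(52),85,-155.])
    s1=least_squares(res,v0,x_scale=[10,10,.1,10,10]);print("kp",np.round(s1.x,3),np.round(s1.fun/2,2))
    s2=least_squares(res2,s1.x,x_scale=[10,10,.1,10,10],loss='soft_l1');print("kp+depth",np.round(s2.x,3),np.round(res(s2.x)/2,2))
    np.save("v.npy",s2.x)
    v=s2.x;p=v[:3]
    lam=loc(p,np.array([[584.2,33.3],[730.4,58]]));print("lamp local",lam,np.degrees(np.arctan2(lam[:,1],lam[:,0])))
    for n in ["top","scene"]:
        cam=ct if n=="top" else cs
        im=cv2.resize(cv2.imread(f"pics/{n}0.png"),None,fx=3,fy=3,interpolation=cv2.INTER_CUBIC)
        def draw(L,z,col):
            W=np.c_[world(p,np.array(L,float)),np.full(len(L),z)]/1e3
            u=(cam.proj(W)+.5)*3-.5; cv2.polylines(im,[np.round(u).astype(int)],False,col,1,cv2.LINE_AA)
        for o in (-19,-11,11,19):
            th=np.linspace(0,-np.pi/2,30)
            L=[[110+o,165]]+[[(110+o)*np.cos(t),(110+o)*np.sin(t)] for t in th]+[[-205,-110-o]]
            draw(L,22,(0,0,255))
        c=v[3]
        draw([[77,c-86],[143,c-86],[143,c+86],[77,c+86],[77,c-86]],28,(0,255,0))
        xs=v[4]; draw([[xs+8,-80],[xs+8,-140],[xs-8,-140],[xs-8,-80],[xs+8,-80]],36,(255,0,255))
        for dy in (-76,76): draw([[110+8*np.cos(t),c+dy+8*np.sin(t)] for t in np.linspace(0,6.3,20)],72,(255,255,0))
        a=np.arctan2(lam[:,1],lam[:,0])[1]
        Rm=np.array([[np.cos(a),-np.sin(a)],[np.sin(a),np.cos(a)]])
        draw(np.array([[40,12],[190,12],[190,-12],[40,-12],[40,12]])@Rm.T,92,(255,0,0))
        draw(np.array([[177,30],[221,30],[221,-30],[177,-30],[177,30]])@Rm.T,80,(255,0,0))
        x0,y0=(230,100) if n=="top" else (205,205)
        cv2.imwrite(f"pics/{n}_fit.png",im[y0*3:y0*3+570,x0*3:x0*3+760])
E
python3 fit2.py
```

```text
lead [614.7 107.1  68.2] gap 1.3
tail [496.8 198.8  70.8] gap 0.4
stoppin [ 538.2 -165.4   49.5] gap 0.1
barin [584.2  33.3  89.1] gap 0.6
barout [730.4  58.   91.2] gap 1.5
jar [602.5 254.5  72. ] gap 1.9
simround [475.9  19.1   3.9] gap 1.1
(array([   69, 13080, 18214,  2526,   221,   264,  1081,   860,  1190,
         678,    57,    48,    29,    29,   182,   214,    92,   196,
         281,    96,   786,    47,     0]), array([-10,  -5,   0,   5,  10,  15,  20,  25,  30,  35,  40,  45,  50,
        55,  60,  65,  70,  75,  80,  85,  90,  95, 100, 105]))
kp [ 544.24    22.191    0.908   70.752 -152.354] [ 0.3  -1.12 -0.2   0.3  -0.33  0.57 -0.41 -0.72  0.1  -0.59 -0.02  0.94]
kp+depth [ 544.614   23.739    0.917   68.364 -154.594] [-0.03 -1.87 -0.03 -0.05 -0.19  0.26  0.24 -0.4   0.15 -0.4  -0.06  1.18]
lamp local [[  31.66534412  -25.60801282]
 [ 140.19009457 -126.63725878]] [-38.96274052 -42.09230131]
```

View pics/top_fit.png

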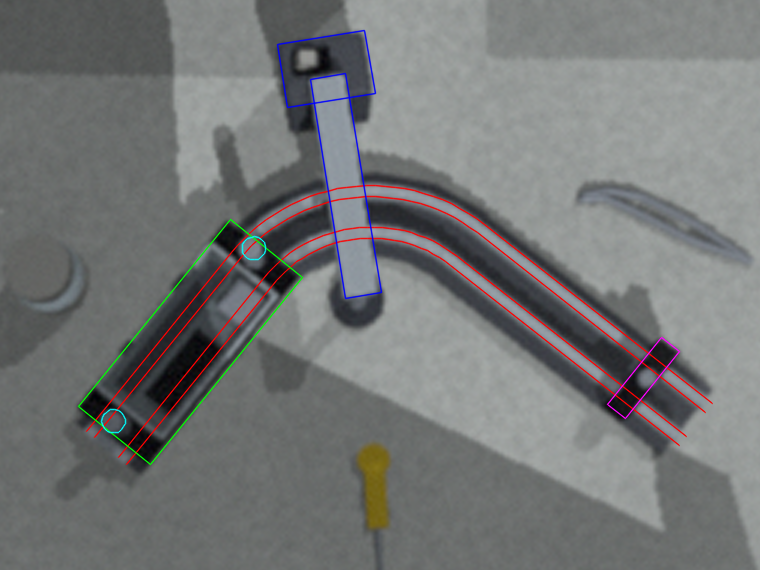

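View pics/scene_fit.png

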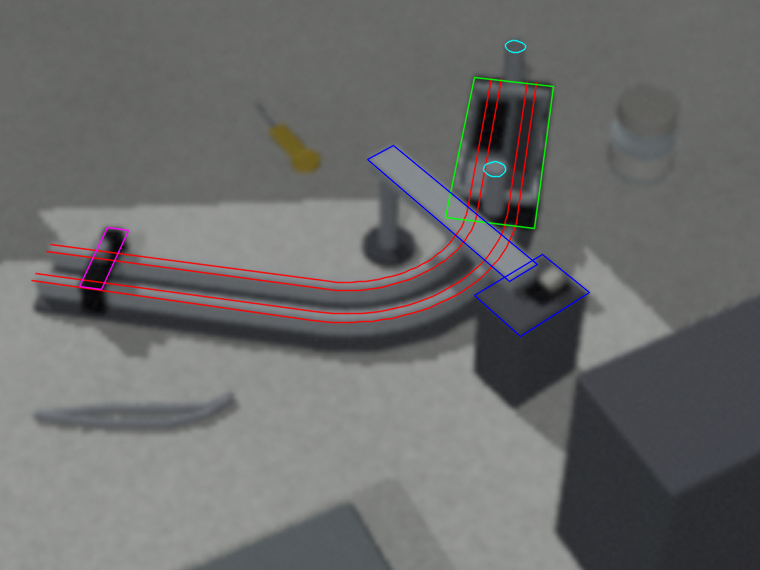

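```bash
cat > path.py <<'E'
import numpy as np
from scipy.optimize import brentq
# groove centre line by arc length s: s<0 leg A (y=-s), 0..L bend, >L leg B
Lb=110*np.pi/2
def C(s):
    if s<0: return np.array([110,-s])
    if s<Lb: a=s/110; return np.array([110*np.cos(a),-110*np.sin(a)])
    return np.array([-(s-Lb),-110.])
def carrier(s_tail):  # trailing pin at arc s_tail -> centre, heading(track), lead post, tail post
    t=C(s_tail); s2=brentq(lambda s:np.linalg.norm(C(s)-t)-96,s_tail+50,s_tail+110)
    l=C(s2); h=(l-t)/96; c=(l+t)/2
    return c,np.arctan2(h[1],h[0]),c+76*h,c-76*h
E
python3 - <<'E'
import sys; sys.path.insert(0,'.')
from path import *
from scipy.spatial.transform import Rotation as R
v=np.load("v.npy");x0,y0,a=v[:3]
M=np.array([[np.cos(a),-np.sin(a)],[np.sin(a),np.cos(a)]])
q=[-0.0884,-0.7009,0.7022,0.0885]
print(R.from_quat(q).as_matrix().round(3))
for s in np.arange(-118,200,20):
    c,h,l,t=carrier(s); f=lambda p:np.round(M@p+[x0,y0],1)
    print(s,c.round(1),"hd",round(np.degrees(h)%360+np.degrees(a)-360,1),"lead",f(l),"ang",round(np.degrees(np.arctan2(l[1],l[0])),0),"tail",f(t),round(np.degrees(np.arctan2(t[1],t[0])),0))
print(v)
E
```

```text
[[-0.969 -0.    -0.248]
 [ 0.248 -0.002 -0.969]
 [-0.    -1.     0.002]]
-118 [110.  70.] hd -37.5 lead [616.3 107.4] ang -3.0 tail [495.6 199.9] 53.0
-98 [110.  50.] hd -37.5 lead [632.2  95.2] ang -13.0 tail [511.5 187.7] 49.0
-78 [109.3  30. ] hd -38.3 lead [646.9  81.6] ang -23.0 tail [527.6 175.9] 44.0
-58 [106.7  10.1] hd -41.5 lead [658.4  64.2] ang -33.0 tail [544.5 164.9] 38.0
-38 [102.1  -9.4] hd -46.9 lead [666.1  43.6] ang -43.0 tail [562.2 154.6] 30.0
-18 [ 95.8 -27.9] hd -54.6 lead [669.   20.9] ang -54.0 tail [581.  144.8] 21.0
2 [ 88.3 -44.8] hd -64.4 lead [666.7  -2. ] ang -64.0 tail [601.  135.1] 11.0
22 [ 78.7 -60. ] hd -74.8 lead [660.1 -23.6] ang -75.0 tail [620.2 123. ] 0.0
42 [ 66.5 -73.3] hd -85.2 lead [649.6 -43.7] ang -85.0 tail [636.9 107.7] -10.0
62 [ 52.2 -84.1] hd -95.6 lead [635.7 -61.6] ang -96.0 tail [650.6  89.7] -21.0
82 [ 36.2 -92.3] hd -105.8 lead [619.2 -76.8] ang -106.0 tail [660.6  69.5] -31.0
102 [ 19.3 -99. ] hd -114.2 lead [603.8 -90.5] ang -115.0 tail [666.1  48.1] -41.0
122 [   1.3 -104.2] hd -120.6 lead [ 589.5 -104. ] ang -123.0 tail [666.8  26.8] -51.0
142 [ -17.6 -107.9] hd -124.9 lead [ 576.1 -118.1] ang -130.0 tail [663.    6.5] -61.0
162 [ -37.2 -109.7] hd -127.1 lead [ 563.2 -133.1] ang -136.0 tail [655. -12.] -70.0
182 [ -57.2 -110. ] hd -127.5 lead [ 550.9 -148.9] ang -140.0 tail [643.4 -28.2] -80.0
[ 544.6139634    23.73913993    0.91701078   68.36442857 -154.59363605]
```

>>> step_arm([
  {"dr": [0,0,-0.12],"slide": [22,-24,-2],"grip": 1},
  {"dr": [0,0,-0.24],"slide": [44,-48,-4],"grip": 1},
  {"dr": [0,0,-0.36],"slide": [66,-72,-6],"grip": 1},
  {"dr": [0,0,-0.48],"slide": [88,-96,-8],"grip": 1},
  {"dr": [0,0,-0.6],"slide": [110,-120,-10],"grip": 1},
], grip_force=30)

```text
clock: 0.52
ee_pos: [0.2595, 0.4599, 0.2207]
tcp_rot: [-0.294, -0.643, 0.644, 0.294]
contact_force: [0.8, 1.2, 0.9]
width: 1.004
```

>>> step_arm([
  {"dr": [0,0,-0.12],"slide": [22,-24,-2],"grip": 0.9},
  {"dr": [0,0,-0.24],"slide": [44,-48,-4],"grip": 0.8},
  {"dr": [0,0,-0.36],"slide": [66,-72,-6],"grip": 0.7},
  {"dr": [0,0,-0.48],"slide": [88,-96,-8],"grip": 0.6},
  {"dr": [0,0,-0.6],"slide": [110,-120,-10],"grip": 0.6},
])

```text
clock: 0.93
ee_pos: [0.3695, 0.3398, 0.2109]
tcp_rot: [-0.471, -0.528, 0.528, 0.471]
contact_force: [0.1, 0.5, -0.1]
width: 0.602
```

>>> step_arm([
  {"dr": [0,0,-0.12],"slide": [22,-24,-2],"grip": 0.6},
  {"dr": [0,0,-0.24],"slide": [44,-48,-4],"grip": 0.6},
  {"dr": [0,0,-0.36],"slide": [66,-72,-6],"grip": 0.6},
  {"dr": [0,0,-0.48],"slide": [88,-96,-8],"grip": 0.6},
  {"dr": [0,0,-0.6],"slide": [110,-120,-10],"grip": 0.6},
])

```text
clock: 1.35
ee_pos: [0.4796, 0.2198, 0.2009]
tcp_rot: [-0.605, -0.365, 0.365, 0.606]
contact_force: [1.0, 1.2, 0.6]
width: 0.606
```

>>> step_arm([
  {"dr": [0,0,-0.12],"slide": [16,-20,-2],"grip": 0.6},
  {"dr": [0,0,-0.17],"slide": [16,-20,-2],"grip": 0.6},
])

```text
clock: 1.52
ee_pos: [0.4964, 0.1979, 0.198]
tcp_rot: [0.635, 0.31, -0.312, -0.635]
contact_force: [-0.2, 0.2, -0.9]
width: 0.6
```

```bash
python3 - <<'E'
from plant import env, optics
from h import *
s=env.observe(); print(np.round(s['q'],3)); print(R.from_quat(s['tcp_rot']).as_matrix().round(3))
i=optics.camera_info("wrist"); print(i)
p,d=optics.grab_frame("wrist"); cv2.imwrite("pics/w1.png",p); np.save("pics/w1.npy",d)
import pickle; pickle.dump(i,open("pics/w1.pkl","wb"))
E
```

```text
[ 0.756 -0.134 -0.144  0.    -1.563 -1.416]
[[ 0.613 -0.002 -0.79 ]
 [ 0.79  -0.002  0.613]
 [-0.003 -1.     0.   ]]
{'intrinsics': array([[387.41107306,   0.        , 320.66977746],
       [  0.        , 387.41107306, 243.79952808],
       [  0.        ,   0.        ,   1.        ]]), 'k1': 0.01952600286664476, 'xyz': array([0.44802647, 0.13650562, 0.34031904]), 'orientation': array([-0.04929685, -0.14426637,  0.93491552,  0.32045282])}
```

View pics/w1.png

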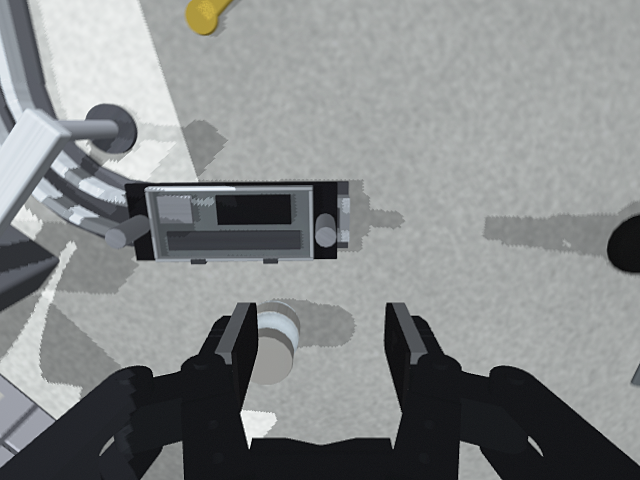

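The wrist view shows the tail post top at about (325,230), the lead post top at (118,237), and the pads at (235,303) and (408,303).

```bash
python3 - <<'E'
import pickle
from h import *
i=pickle.load(open("pics/w1.pkl","rb")); c=Cam(i)
p=cv2.imread("pics/w1.png")
a=cv2.convertScaleAbs(p[150:290,60:380],alpha=1.6); cv2.imwrite("pics/w1c.png",cv2.resize(a,None,fx=2.5,fy=2.5,interpolation=cv2.INTER_CUBIC))
print(c.at_z([325,230],.072),c.at_z([118,237],.072))
v=np.load("v.npy");a=v[2];M=np.array([[np.cos(a),-np.sin(a)],[np.sin(a),np.cos(a)]])
for dy in(-76,76): print(c.proj(np.r_[(M@[110,v[3]+dy]+v[:2])/1e3,.072]))
E
```

```text
[[0.4911511  0.19722229 0.072     ]] [[0.61182988 0.11014741 0.072     ]]
[[108.51819446 237.76442735]]
[[320.05564988 236.45195369]]
```

View pics/w1c.png

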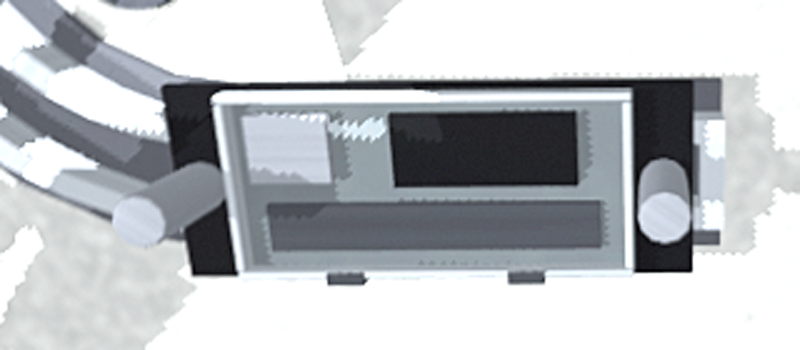

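```bash
cat > fit3.py <<'E'
from fit2 import *
import pickle
cw=Cam(pickle.load(open("pics/w1.pkl","rb")))
Q=P[(P[:,2]>17)&(P[:,2]<27)]
W=lambda U:(np.array(U)+.5)/2.5-.5+[60,150]
obs=[(ct,T,dict(l=[262,262],t=[117,435],s=[668,388])),(cs,S,dict(l=[543,187],t=[566,52],s=[113,268])),(cw,W,dict(l=[139,221],t=[664,216]))]
def pts(v):
    p=v[:3];c=v[3]
    f=lambda L,z:np.r_[world(p,L)[0],z]/1e3
    return dict(l=f([110,c-76],72),t=f([110,c+76],72),s=f([v[4],-110],46))
def res(v,full=True):
    X=pts(v);r=[]
    for k,(cam,TS,a) in enumerate(obs):
        o=v[5+3*k:8+3*k]/1e3
        for n in a: 
            e=cam.proj(X[n]+o)[0]-TS(a[n]); r+=list(e/0.7)
    if full:
        L=loc(v[:3],Q-v[5:8]*0+0); Lc=loc(v[:3],Q-v[5:8])
        ok=(Lc[:,1]<v[3]-90)&(Lc[:,0]>v[4]+12)
        e=np.clip(np.abs(np.abs(off(Lc))-15)-4,0,8); r+=list(np.where(ok,e,0)*.1)
        r+=list(v[5:]/1.5)
    return np.array(r)
v0=np.r_[np.load("v.npy")[:5],np.zeros(9)]
s=least_squares(res,v0,x_scale=np.r_[10,10,.1,10,10,np.ones(9)])
v=s.x;print(np.round(v,2));print(np.round(res(v,False)*.7,2))
for k,x in pts(v).items(): print(k,x.round(4))
np.save("v3.npy",v)
E
python3 fit3.py | tail -6
```

```text
1.2600e+00 -1.1700e+00]
[-0.34 -1.31 -0.26  0.55 -0.17  0.39  0.19 -0.81  0.01 -0.7  -0.03  1.08
 -0.37 -0.23  0.14  0.22]
l [0.6156 0.1079 0.072 ]
t [0.4949 0.2002 0.072 ]
s [ 0.5369 -0.1652  0.046 ]
```

>>> step_arm([
  {"dr": [0,0,0],"slide": [-1.5,2.3,-28],"grip": 0.6},
  {"dr": [0,0,0],"slide": [-1.5,2.3,-56],"grip": 0.55},
  {"dr": [0,0,0],"slide": [-1.5,2.3,-84],"grip": 0.5},
  {"dr": [0,0,0],"slide": [-1.5,2.3,-105],"grip": 0.5},
  {"dr": [0,0,0],"slide": [-1.5,2.3,-105],"grip": 0.5},
])

```text
clock: 1.98
ee_pos: [0.4905, 0.2025, 0.0887]
tcp_rot: [0.633, 0.312, -0.318, -0.633]
contact_force: [-0.2, -0.7, -1.4]
width: 0.504
```

```bash
python3 - <<'E'
from plant import env, optics
from h import *
import pickle
i=optics.camera_info("wrist")
p,d=optics.grab_frame("wrist"); cv2.imwrite("pics/w2.png",p)
pickle.dump(i,open("pics/w2.pkl","wb")); print(env.observe()['ee_pos'],env.observe()['contact_force'])
E
```

```text
[0.49186656 0.20295432 0.09194518] [0.24351382 0.31383643 0.87563129]
```

View pics/w2.png

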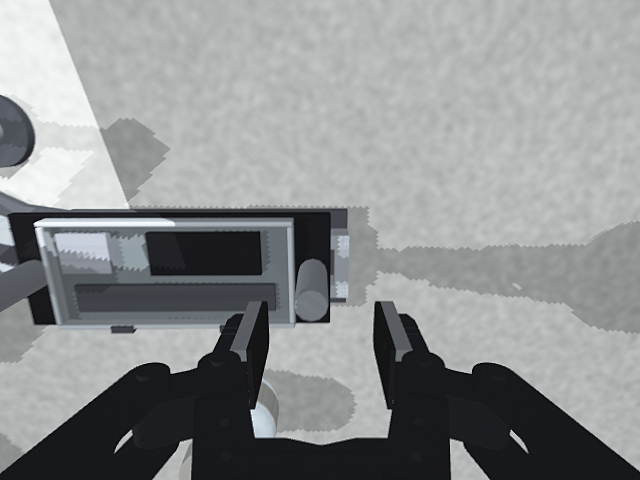

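The wrist view shows the tail post top at about (312,306), between the pad tips at (257,303) and (384,303).

>>> step_arm([
  {"dr": [0,0,0],"slide": [0,0,0],"grip": 0.5},
  {"dr": [0,0,0],"slide": [0,0,0],"grip": 0.5},
])

```text
clock: 2.2
ee_pos: [0.4943, 0.2043, 0.0966]
tcp_rot: [-0.633, -0.316, 0.313, 0.633]
contact_force: [-0.2, 0.1, 0.5]
width: 0.5
```

```bash
python3 - <<'E'
from plant import env, optics
from h import *
import pickle
c=Cam(pickle.load(open("pics/w2.pkl","rb"))); c1=Cam(pickle.load(open("pics/w1.pkl","rb")))
print(c.at_z([312,306],.072)); print(tri(c1,[325.3,236.3],c,[312,306]))
s=env.observe(); print(s['ee_pos'],s['contact_force'],s['clock'])
print(R.from_quat(s['tcp_rot']).as_matrix().round(3))
# where TCP projects
print(c.proj(np.array([[.4919,.2030,.0919]])))
E
```

```text
[[0.49393598 0.20177143 0.072     ]]
(array([0.49327128, 0.20062808, 0.07457528]), np.float64(0.00043443809011141626))
[0.49426044 0.20426092 0.09656949] [-0.20973716  0.09585028  0.48574733] 2.2
[[ 0.604  0.003 -0.797]
 [ 0.797  0.002  0.604]
 [ 0.003 -1.    -0.001]]
[[316.99305278 327.60737895]]
```

>>> step_arm([
  {"dr": [0,0,0],"slide": [0,0,0],"grip": 0.5},
  {"dr": [0,0,0],"slide": [0,0,0],"grip": 0.5},
])

```text
clock: 2.37
ee_pos: [0.4939, 0.204, 0.0958]
tcp_rot: [-0.633, -0.315, 0.313, 0.634]
contact_force: [1.1, 0.9, 0.1]
width: 0.5
```

>>> step_arm([
  {"dr": [0,0,0],"slide": [0.4,-3.2,-15],"grip": 0.5},
  {"dr": [0,0,0],"slide": [0.4,-3.2,-30],"grip": 0.5},
  {"dr": [0,0,0],"slide": [0.4,-3.2,-45],"grip": 0.5},
  {"dr": [0,0,0],"slide": [0.4,-3.2,-51],"grip": 0.5},
  {"dr": [0,0,0],"slide": [0.4,-3.2,-51],"grip": 0.5},
])

```text
clock: 2.78
ee_pos: [0.4932, 0.1999, 0.0421]
tcp_rot: [0.634, 0.313, -0.315, -0.633]
contact_force: [-0.1, -0.1, 0.2]
width: 0.497
```

>>> step_arm([
  {"dr": [0,0,0],"slide": [0,0,0],"grip": 0.3},
  {"dr": [0,0,0],"slide": [0,0,0],"grip": 0.25},
  {"dr": [0,0,0],"slide": [0,0,0],"grip": 0.22},
  {"dr": [0,0,0],"slide": [0,0,0],"grip": 0.22},
])

```text
clock: 3.12
ee_pos: [0.4942, 0.2007, 0.0442]
tcp_rot: [-0.633, -0.315, 0.314, 0.634]
contact_force: [-0.5, -0.7, -0.1]
width: 0.221
```

```bash
python3 - <<'E'
from plant import env, optics
import cv2
p,d=optics.grab_frame("wrist"); cv2.imwrite("pics/w3.png",p)
s=env.observe(); print(s['ee_pos'],s['contact_force'],s['clock'],s['width'])
E
```

```text
[0.49407277 0.20058524 0.04399876] [ 0.19533063 -0.27004879 -0.26198348] 3.1667 0.2178274990307718
```

View pics/w3.png

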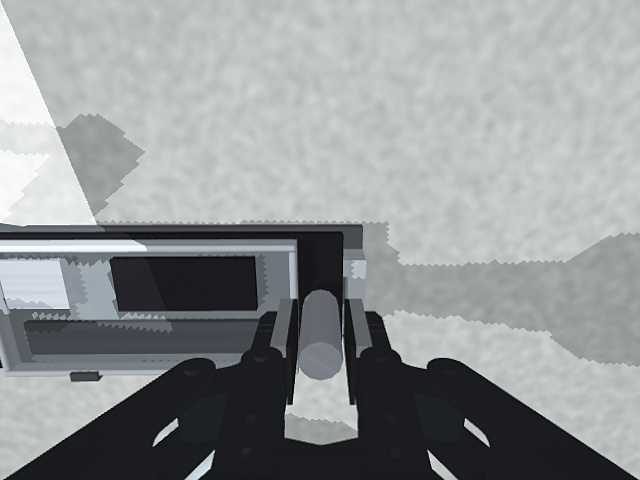

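The post stands centred between the pads: top at (320,363), pads at x 293 and 352. Now I'll grip it.

>>> step_arm([
  {"dr": [0,0,0],"slide": [0,0,0],"grip": 0.12},
  {"dr": [0,0,0],"slide": [0,0,0],"grip": 0.1},
  {"dr": [0,0,0],"slide": [0,0,0],"grip": 0.1},
], grip_force=30)

```text
clock: 3.42
ee_pos: [0.4942, 0.2005, 0.044]
tcp_rot: [-0.633, -0.315, 0.314, 0.633]
contact_force: [-0.3, -0.3, 3.7]
width: 0.172
```

```bash
cat > plan.py <<'E'
# print planned tail- or lead-post waypoints from arc start in steps
import sys; from path import *
v=np.load("v3.npy");x0,y0,a=v[:3]
M=np.array([[np.cos(a),-np.sin(a)],[np.sin(a),np.cos(a)]])
def wp(s,which):
    c,h,l,t=carrier(s); return M@(l if which=='lead' else t)+[x0,y0], np.degrees(h)%360-360+np.degrees(a)
def nearest(p,which):
    S=np.arange(-140,200,.25); d=[np.linalg.norm(wp(s,which)[0]-p) for s in S]; return S[np.argmin(d)],min(d)
def loc(p): return M.T@(np.array(p)-[x0,y0])
E
python3 - <<'E'
from plan import *
from plant import env
s=env.observe();p=s['ee_pos'][:2]*1e3
print(np.round(v,3)); print(p,loc(p),nearest(p,'tail'),s['width'],s['contact_force'],s['moment'])
E
```

```text
[ 5.43443e+02  2.46140e+01  9.18000e-01  6.92060e+01 -1.54788e+02
  8.35000e-01 -8.35000e-01 -4.31000e-01  4.20000e-02 -4.23000e-01
 -7.20000e-01 -8.78000e-01  1.25800e+00 -1.16600e+00]
[494.16748353 200.53324577] [109.85410824 145.97163774] (np.float64(-118.0), np.float64(0.14862309660796905)) 0.17185913599060243 [-0.34967163 -0.31352348  3.67801285] [-0.00615781  0.23081075 -0.02726181]
```

```bash
cat > seg.py <<'E'
from plan import *
def seg(s0,s1,which,n=5,start=None):
    p0,h0=wp(s0,which); 
    if start is not None: p0=np.array(start)
    for k in range(1,n+1):
        p,h=wp(s0+(s1-s0)*k/n,which); d=p-p0
        print(f"   [{d[0]:.1f},{d[1]:.1f}] dyaw {np.radians(h-h0):.3f}  hd {h:.1f}")
if __name__=="__main__":
    which=sys.argv[1]
    for a,b in zip(sys.argv[2:-1],sys.argv[3:]): print(a,b);seg(float(a),float(b),which)
E
python3 seg.py tail -118 -93 -68 -43 -18
```

```text
-118 -93
   [4.0,-3.0] dyaw 0.000  hd -37.4
   [7.9,-6.1] dyaw 0.000  hd -37.4
   [11.9,-9.1] dyaw 0.000  hd -37.4
   [15.9,-12.1] dyaw 0.000  hd -37.4
   [19.9,-15.2] dyaw -0.000  hd -37.4
-93 -68
   [4.0,-3.0] dyaw -0.003  hd -37.6
   [8.1,-5.9] dyaw -0.008  hd -37.8
   [12.2,-8.8] dyaw -0.015  hd -38.3
   [16.3,-11.6] dyaw -0.025  hd -38.8
   [20.5,-14.4] dyaw -0.037  hd -39.5
-68 -43
   [4.2,-2.7] dyaw -0.015  hd -40.4
   [8.5,-5.4] dyaw -0.032  hd -41.4
   [12.9,-8.0] dyaw -0.052  hd -42.5
   [17.3,-10.6] dyaw -0.074  hd -43.8
   [21.7,-13.1] dyaw -0.100  hd -45.2
-43 -18
   [4.5,-2.5] dyaw -0.028  hd -46.8
   [9.1,-5.0] dyaw -0.058  hd -48.6
   [13.8,-7.4] dyaw -0.090  hd -50.4
   [18.5,-9.8] dyaw -0.125  hd -52.4
   [23.3,-12.2] dyaw -0.163  hd -54.6
```

>>> step_arm([
  {"dr": [0,0,0],"slide": [4,-3,0],"grip": 0.1},
  {"dr": [0,0,0],"slide": [7.9,-6.1,0],"grip": 0.1},
  {"dr": [0,0,0],"slide": [11.9,-9.1,0],"grip": 0.1},
  {"dr": [0,0,0],"slide": [15.9,-12.1,0],"grip": 0.1},
  {"dr": [0,0,0],"slide": [19.9,-15.2,0],"grip": 0.1},
])

```text
clock: 3.83
ee_pos: [0.5138, 0.1859, 0.044]
tcp_rot: [-0.633, -0.315, 0.314, 0.634]
contact_force: [-3.6, 3.1, 4.5]
width: 0.178
```

```bash
cat > st.py <<'E'
from plan import *
from plant import env
s=env.observe();p=s['ee_pos'][:2]*1e3; w=sys.argv[1]
n,d=nearest(p,w); h=np.radians(wp(n,w)[1]); f=np.array(s['contact_force'])
q=wp(n,w)[0]; nrm=np.array([-np.sin(h),np.cos(h)])
print("t",s['clock'],"ee",np.round(s['ee_pos'],4),"s",n,"lateral(left+)",round(float((p-q)@nrm),2),"F fwd",round(float(f[0]*np.cos(h)+f[1]*np.sin(h)),1),"left",round(float(f[:2]@nrm),1),"z",round(f[2],1),"mom",np.round(s['moment'],2),"w",round(s['width'],3))
from scipy.spatial.transform import Rotation as R
m=R.from_quat(s['tcp_rot']).as_matrix(); print("jaw",np.degrees(np.arctan2(m[1,2],m[0,2]))%180-180,"tilt",m[2,[0,2]].round(3))
E
python3 st.py tail
```

```text
t 3.8333 ee [0.5138 0.1859 0.044 ] s -93.5 lateral(left+) 0.2 F fwd -4.8 left 0.3 z 4.5 mom [0.99 1.25 0.01] w 0.178
jaw -37.202799090455215 tilt [0.002 0.001]
```

>>> step_arm([
  {"dr": [0,0,-0.003],"slide": [4,-3,0],"grip": 0.1},
  {"dr": [0,0,-0.008],"slide": [8.1,-5.9,0],"grip": 0.1},
  {"dr": [0,0,-0.015],"slide": [12.2,-8.8,0],"grip": 0.1},
  {"dr": [0,0,-0.025],"slide": [16.3,-11.6,0],"grip": 0.1},
  {"dr": [0,0,-0.037],"slide": [20.5,-14.4,0],"grip": 0.1},
])

```text
clock: 4.25
ee_pos: [0.5344, 0.1716, 0.044]
tcp_rot: [-0.639, -0.303, 0.302, 0.64]
contact_force: [-3.2, 3.4, 4.9]
width: 0.174
```

```bash
python3 st.py tail; python3 - <<'E'
from plant import optics
import cv2
p,d=optics.grab_frame("scene"); cv2.imwrite("pics/s4.png",cv2.resize(p[190:370,200:450],None,fx=3,fy=3,interpolation=cv2.INTER_CUBIC))
E
```

```text
t 4.25 ee [0.5344 0.1716 0.044 ] s -68.5 lateral(left+) 0.26 F fwd -4.6 left 0.6 z 4.9 mom [1.07 1.11 0.07] w 0.174
jaw -39.34764456454255 tilt [0.002 0.001]
```

View pics/s4.png

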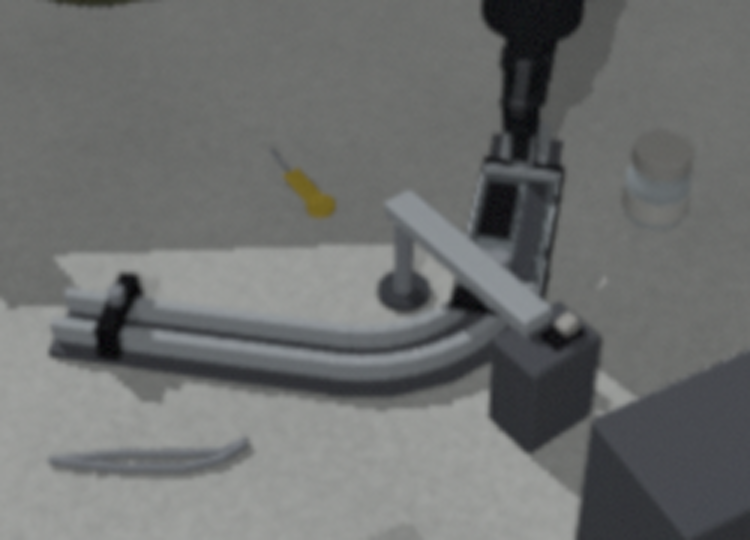

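The carrier has moved on. Its leading deck corner is at (470,295), by the bridge, and the gripper is on the tail at (520,110).

>>> step_arm([
  {"dr": [0,0,-0.015],"slide": [4.2,-2.7,0],"grip": 0.1},
  {"dr": [0,0,-0.032],"slide": [8.5,-5.4,0],"grip": 0.1},
  {"dr": [0,0,-0.052],"slide": [12.9,-8.0,0],"grip": 0.1},
  {"dr": [0,0,-0.074],"slide": [17.3,-10.6,0],"grip": 0.1},
  {"dr": [0,0,-0.1],"slide": [21.7,-13.1,0],"grip": 0.1},
])

```text
clock: 4.72
ee_pos: [0.5562, 0.1584, 0.044]
tcp_rot: [-0.653, -0.27, 0.27, 0.654]
contact_force: [-3.2, 4.1, 5.7]
width: 0.177
```

```bash
python3 st.py tail
```

```text
t 4.7167 ee [0.5562 0.1584 0.044 ] s -43.25 lateral(left+) 0.27 F fwd -5.1 left 0.6 z 5.7 mom [1.13 0.84 0.12] w 0.177
jaw -45.10016257392979 tilt [0.002 0.001]
```

>>> step_arm([
  {"dr": [0,0,-0.028],"slide": [4.5,-2.5,0],"grip": 0.1},
  {"dr": [0,0,-0.058],"slide": [9.1,-5.0,0],"grip": 0.1},
  {"dr": [0,0,-0.09],"slide": [13.8,-7.4,0],"grip": 0.1},
  {"dr": [0,0,-0.125],"slide": [18.5,-9.8,0],"grip": 0.1},
  {"dr": [0,0,-0.163],"slide": [23.3,-12.2,0],"grip": 0.1},
])

```text
clock: 5.13
ee_pos: [0.5796, 0.1463, 0.044]
tcp_rot: [-0.673, -0.216, 0.215, 0.674]
contact_force: [-2.6, 3.8, 5.2]
width: 0.174
```

```bash
python3 st.py tail; python3 seg.py tail -18 2 22 42 62 72
```

```text
t 5.1333 ee [0.5796 0.1463 0.044 ] s -18.25 lateral(left+) 0.37 F fwd -4.6 left 0.0 z 5.2 mom [1.19 0.65 0.08] w 0.174
jaw -54.471349916790956 tilt [0.002 0.001]
-18 2
   [3.9,-1.9] dyaw -0.031  hd -56.4
   [7.9,-3.9] dyaw -0.064  hd -58.3
   [11.9,-5.8] dyaw -0.098  hd -60.2
   [15.9,-7.8] dyaw -0.134  hd -62.2
   [20.0,-9.7] dyaw -0.170  hd -64.3
2 22
   [4.0,-2.1] dyaw -0.036  hd -66.4
   [7.9,-4.4] dyaw -0.073  hd -68.5
   [11.8,-6.8] dyaw -0.109  hd -70.6
   [15.6,-9.3] dyaw -0.145  hd -72.6
   [19.2,-12.0] dyaw -0.182  hd -74.7
22 42
   [3.6,-2.8] dyaw -0.036  hd -76.8
   [7.0,-5.7] dyaw -0.073  hd -78.9
   [10.4,-8.8] dyaw -0.109  hd -81.0
   [13.6,-12.0] dyaw -0.145  hd -83.1
   [16.7,-15.3] dyaw -0.182  hd -85.1
42 62
   [3.0,-3.4] dyaw -0.036  hd -87.2
   [5.9,-6.9] dyaw -0.073  hd -89.3
   [8.6,-10.5] dyaw -0.109  hd -91.4
   [11.2,-14.2] dyaw -0.145  hd -93.5
   [13.7,-18.1] dyaw -0.182  hd -95.6
62 72
   [1.2,-1.9] dyaw -0.018  hd -96.6
   [2.3,-3.9] dyaw -0.036  hd -97.6
   [3.4,-5.9] dyaw -0.055  hd -98.7
   [4.5,-7.9] dyaw -0.073  hd -99.7
   [5.6,-9.9] dyaw -0.091  hd -100.8
```

>>> step_arm([
  {"dr": [0,0,-0.031],"slide": [3.9,-1.9,0],"grip": 0.1},
  {"dr": [0,0,-0.064],"slide": [7.9,-3.9,0],"grip": 0.1},
  {"dr": [0,0,-0.098],"slide": [11.9,-5.8,0],"grip": 0.1},
  {"dr": [0,0,-0.134],"slide": [15.9,-7.8,0],"grip": 0.1},
  {"dr": [0,0,-0.17],"slide": [20.0,-9.7,0],"grip": 0.1},
])

```text
clock: 5.55
ee_pos: [0.5997, 0.1366, 0.044]
tcp_rot: [-0.689, -0.158, 0.157, 0.69]
contact_force: [-2.6, 3.6, 5.2]
width: 0.18
```

```bash
python3 st.py tail; python3 - <<'E'
from plant import optics,env
from h import *
s=env.observe(); c=Cam(optics.camera_info("wrist"))
p,d=optics.grab_frame("wrist"); cv2.imwrite("pics/w5.png",p)
vv,uu=np.mgrid[0:480:2,0:640:2]; uv=np.c_[uu.ravel(),vv.ravel()]; dd=d[vv,uu].ravel()
m=dd>0; X=c.at_depth(uv[m],dd[m])
m2=R.from_quat(s['tcp_rot']).as_matrix(); L=(X-s['ee_pos'])@m2*1e3
col=p[vv,uu].reshape(-1,3)[m].astype(int).max(1)
k=(np.abs(L[:,0])<45)&(L[:,1]<10)&(np.abs(L[:,2])<90)&(col<60)
for a in range(-110,10,10):
    q=L[k&(L[:,1]>=a)&(L[:,1]<a+10)]
    if len(q): print(a,len(q),"z",np.percentile(q[:,2],[1,99]).round(0),"x",np.percentile(q[:,0],[1,99]).round(0))
E
```

```text
t 5.55 ee [0.5997 0.1366 0.044 ] s 1.75 lateral(left+) 0.42 F fwd -4.3 left -0.8 z 5.2 mom [1.17 0.69 0.07] w 0.18
jaw -64.22212865373166 tilt [0.002 0.001]
-90 2367 z [-58.  59.] x [-19. -10.]
-80 3707 z [-55.  56.] x [-19.   0.]
-70 2175 z [-49.  50.] x [-18.  10.]
-60 2778 z [-43.  44.] x [-14.  10.]
-50 908 z [-38.  38.] x [-15.   7.]
-40 261 z [-18.  20.] x [-13.   9.]
-30 185 z [-21.  21.] x [-12.   9.]
-20 131 z [-21.  21.] x [-12.  -2.]
-10 63 z [-19.  20.] x [-13.  -2.]
0 343 z [-86. -29.] x [-23.   1.]
```

View pics/w5.png

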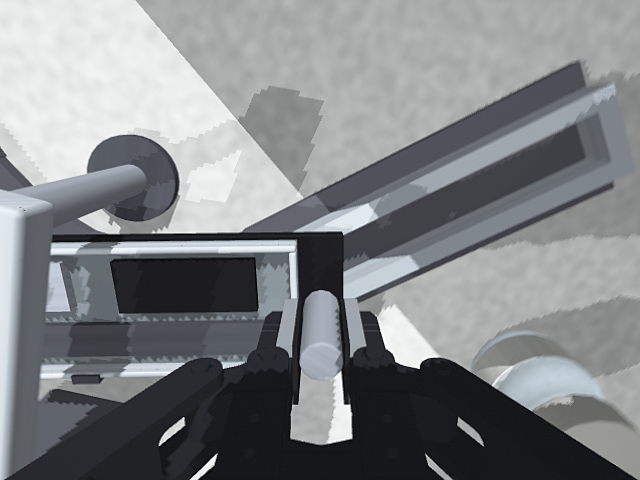

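The lead end has gone under the bar (bar edge at x≈48 in the picture). The gripper linkage is ±38 mm wide at bar height, so I'll stop the tail phase early, at s = 42.

>>> step_arm([
  {"dr": [0,0,-0.036],"slide": [4.0,-2.1,0],"grip": 0.1},
  {"dr": [0,0,-0.073],"slide": [7.9,-4.4,0],"grip": 0.1},
  {"dr": [0,0,-0.109],"slide": [11.8,-6.8,0],"grip": 0.1},
  {"dr": [0,0,-0.145],"slide": [15.6,-9.3,0],"grip": 0.1},
  {"dr": [0,0,-0.182],"slide": [19.2,-12.0,0],"grip": 0.1},
])

```text
clock: 6.02
ee_pos: [0.6189, 0.1247, 0.044]
tcp_rot: [-0.7, -0.095, 0.094, 0.701]
contact_force: [-1.3, 5.4, 5.4]
width: 0.177
```

```bash
python3 st.py tail
```

```text
t 6.0167 ee [0.6189 0.1247 0.044 ] s 21.75 lateral(left+) 0.39 F fwd -5.5 left 0.2 z 5.4 mom [1.47 0.63 0.09] w 0.177
jaw -74.61844675706469 tilt [0.002 0.001]
```

>>> step_arm([
  {"dr": [0,0,-0.036],"slide": [3.6,-2.8,0],"grip": 0.1},
  {"dr": [0,0,-0.073],"slide": [7.0,-5.7,0],"grip": 0.1},
  {"dr": [0,0,-0.109],"slide": [10.4,-8.8,0],"grip": 0.1},
  {"dr": [0,0,-0.145],"slide": [13.6,-12.0,0],"grip": 0.1},
  {"dr": [0,0,-0.182],"slide": [16.7,-15.3,0],"grip": 0.1},
])

```text
clock: 6.43
ee_pos: [0.6357, 0.1097, 0.044]
tcp_rot: [-0.706, -0.031, 0.03, 0.707]
contact_force: [-1.8, 5.5, 5.0]
width: 0.168
```

```bash
python3 st.py tail;  python3 - <<'E'
from plant import optics
import cv2
for n,(x,y) in dict(top=(230,100),scene=(200,190)).items():
    p,d=optics.grab_frame(n); cv2.imwrite(f"pics/{n}6.png",cv2.resize(p[y:y+185,x:x+250],None,fx=3,fy=3,interpolation=cv2.INTER_CUBIC))
E
```

```text
t 6.4333 ee [0.6357 0.1097 0.044 ] s 41.5 lateral(left+) 0.5 F fwd -5.7 left -1.3 z 5.0 mom [1.76 0.42 0.01] w 0.168
jaw -85.04623995362097 tilt [0.002 0.002]
```

View pics/top6.png

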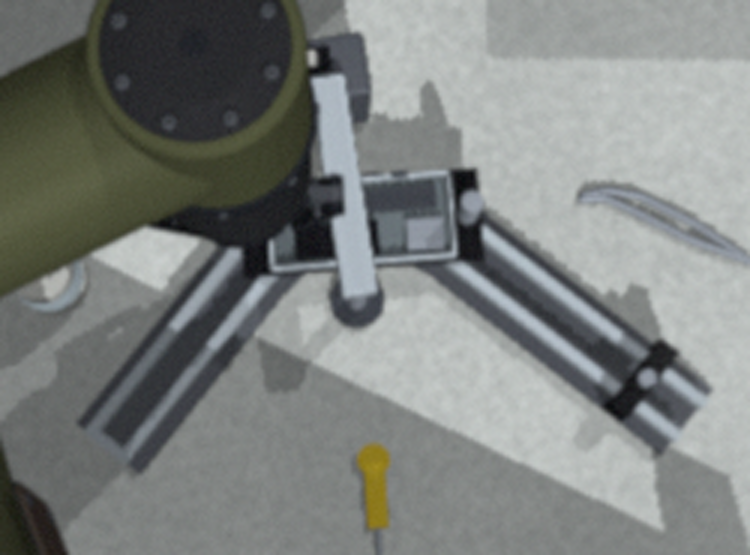

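View pics/scene6.png

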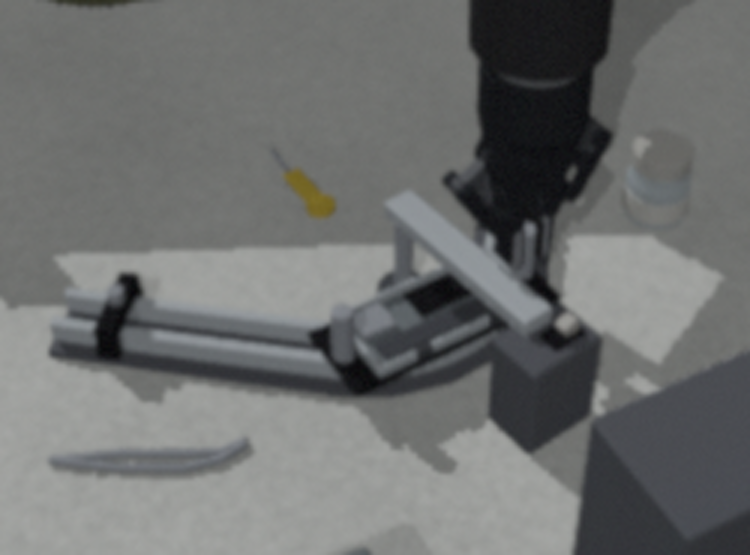

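Both views show the carrier in the bend under the bridge. The lead post is at (470,203) in the top view, clear on the far side. I'll release, lift and go over to it.

>>> step_arm([
  {"dr": [0,0,0],"slide": [0,0,0],"grip": 0.25},
  {"dr": [0,0,0],"slide": [0,0,0],"grip": 0.3},
  {"dr": [0,0,0],"slide": [0,0,0],"grip": 0.3},
])

```text
clock: 6.78
ee_pos: [0.6343, 0.1079, 0.0422]
tcp_rot: [0.707, 0.03, -0.032, -0.706]
contact_force: [0.2, 0.2, 0.2]
width: 0.296
```

>>> step_arm([
  {"dr": [0,0,0],"slide": [0,0,12],"grip": 0.3},
  {"dr": [0,0,0],"slide": [0,0,30],"grip": 0.3},
  {"dr": [0,0,0],"slide": [0,0,55],"grip": 0.3},
  {"dr": [0,0,0],"slide": [0,0,80],"grip": 0.3},
  {"dr": [0,0,0],"slide": [0,0,90],"grip": 0.4},
])

```text
clock: 7.2
ee_pos: [0.6364, 0.1083, 0.1385]
tcp_rot: [-0.706, -0.033, 0.029, 0.707]
contact_force: [0.6, -0.3, 1.6]
width: 0.39
```

```bash
python3 st.py tail;  python3 - <<'E'
from plant import optics,env
import pickle,cv2
i=optics.camera_info("wrist")
p,d=optics.grab_frame("wrist"); cv2.imwrite("pics/w7.png",p); pickle.dump(i,open("pics/w7.pkl","wb"))
p,d=optics.grab_frame("top");cv2.imwrite("pics/top7.png",p)
E
```

```text
t 7.2 ee [0.6364 0.1083 0.1385] s 42.75 lateral(left+) 0.23 F fwd 0.4 left 0.6 z 1.6 mom [-0.02 -0.09  0.04] w 0.39
jaw -85.00570310606292 tilt [0.005 0.   ]
```

View pics/w7.png

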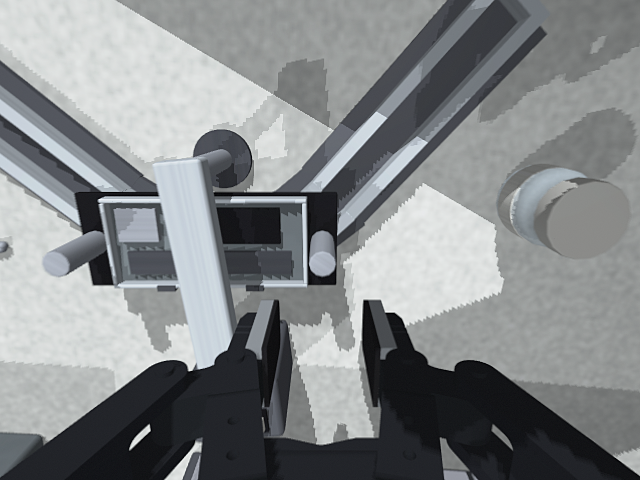

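The tail post top is at (321,261), the lead post top at (58,263), and the bridge bar lies between them.

```bash
python3 - <<'E'
import pickle
from h import *
from plan import *
c=Cam(pickle.load(open("pics/w7.pkl","rb")))
a=c.at_z([[321,261],[58,263]],.072)*1e3; print(a, np.linalg.norm(a[1]-a[0]), np.degrees(np.arctan2(*(a[1]-a[0])[[1,0]])))
print(nearest(a[0,:2],'tail'),nearest(a[1,:2],'lead'),wp(41.5,'lead'),wp(42,'lead'))
E
```

```text
[[634.89908739 108.24021117  72.        ]
 [649.02342565 -40.79103664  72.        ]] 149.6990639697157 -84.58600145436745
(np.float64(42.0), np.float64(0.8707122341922479)) (np.float64(40.25), np.float64(0.5941800709813502)) (array([648.80907039, -42.24365222]), np.float64(-84.87650270931238)) (array([648.50408465, -42.72189764]), np.float64(-85.13693807073548))
```

>>> step_arm([
  {"dr": [0,0,0],"slide": [3.3,-38,0],"grip": 0.4},
  {"dr": [0,0,0],"slide": [6.6,-76,0],"grip": 0.4},
  {"dr": [0,0,0],"slide": [9.9,-114,0],"grip": 0.4},
  {"dr": [0,0,0],"slide": [13,-151,0],"grip": 0.4},
  {"dr": [0,0,0],"slide": [13,-151,0],"grip": 0.45},
])

```text
clock: 7.72
ee_pos: [0.6472, -0.0483, 0.1319]
tcp_rot: [0.707, 0.028, -0.03, -0.706]
contact_force: [-1.2, 1.0, 0.3]
width: 0.452
```

>>> step_arm([
  {"dr": [0,0,0],"slide": [0,0,-15],"grip": 0.45},
  {"dr": [0,0,0],"slide": [0,0,-30],"grip": 0.45},
  {"dr": [0,0,0],"slide": [0,0,-40],"grip": 0.45},
  {"dr": [0,0,0],"slide": [0,0,-40],"grip": 0.45},
])

```text
clock: 8.05
ee_pos: [0.6461, -0.0426, 0.0891]
tcp_rot: [-0.706, -0.028, 0.033, 0.707]
contact_force: [-0.1, 0.3, -1.3]
width: 0.447
```

>>> step_arm([
  {"dr": [0,0,0],"slide": [0,0,0],"grip": 0.45},
])

```text
clock: 8.13
ee_pos: [0.6475, -0.0426, 0.0922]
tcp_rot: [0.707, 0.03, -0.032, -0.706]
contact_force: [0.5, 0.3, 1.1]
width: 0.448
```

```bash
python3 st.py lead;  python3 - <<'E'
from plant import optics,env
from h import *
i=optics.camera_info("wrist"); print(env.observe()['ee_pos'])
p,d=optics.grab_frame("wrist"); cv2.imwrite("pics/w8.png",p)
import pickle; pickle.dump(i,open("pics/w8.pkl","wb"))
E
```

```text
t 8.1333 ee [ 0.6475 -0.0426  0.0922] s 42.5 lateral(left+) -0.68 F fwd -0.3 left 0.5 z 1.1 mom [-0.02 -0.04  0.01] w 0.448
jaw -85.0090805944475 tilt [-0.002 -0.   ]
[ 0.64747118 -0.04260598  0.09224118]
```

View pics/w8.png

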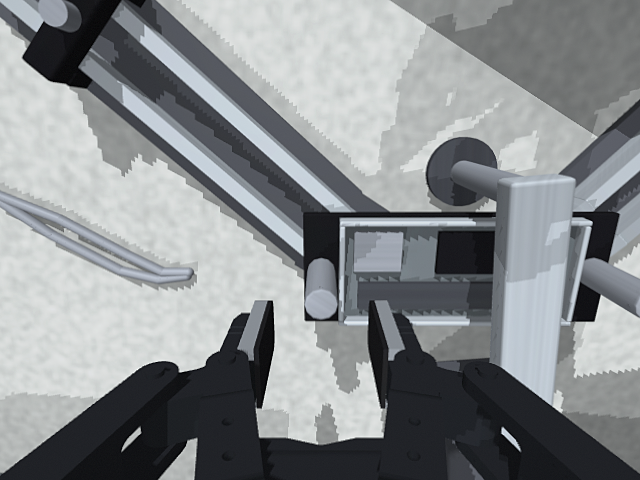

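The lead post top is at (320,303), midway between the pads at 265 and 377. Lowering to close on it.

>>> step_arm([
  {"dr": [0,0,0],"slide": [0,0,-15],"grip": 0.45},
  {"dr": [0,0,0],"slide": [0,0,-30],"grip": 0.45},
  {"dr": [0,0,0],"slide": [0,0,-40],"grip": 0.4},
  {"dr": [0,0,0],"slide": [0,0,-40],"grip": 0.3},
  {"dr": [0,0,0],"slide": [0,0,-40],"grip": 0.25},
])

```text
clock: 8.6
ee_pos: [0.6481, -0.0426, 0.0536]
tcp_rot: [0.707, 0.031, -0.031, -0.706]
contact_force: [0.1, -0.4, -0.7]
width: 0.252
```

>>> step_arm([
  {"dr": [0,0,0],"slide": [0,0,0],"grip": 0.23},
  {"dr": [0,0,0],"slide": [0,0,0],"grip": 0.23},
])

```text
clock: 8.77
ee_pos: [0.6488, -0.0425, 0.0547]
tcp_rot: [-0.706, -0.031, 0.03, 0.706]
contact_force: [-0.6, 0.4, 1.0]
width: 0.228
```

```bash
python3 st.py lead;  python3 - <<'E'
from plant import optics,env
from h import *
p,d=optics.grab_frame("wrist"); cv2.imwrite("pics/w9.png",p)
E
```

```text
t 8.7667 ee [ 0.6488 -0.0425  0.0547] s 41.75 lateral(left+) 0.16 F fwd -0.4 left -0.6 z 1.0 mom [-0.07 -0.02  0.04] w 0.228
jaw -85.01584991543419 tilt [ 0.002 -0.   ]
```

View pics/w9.png

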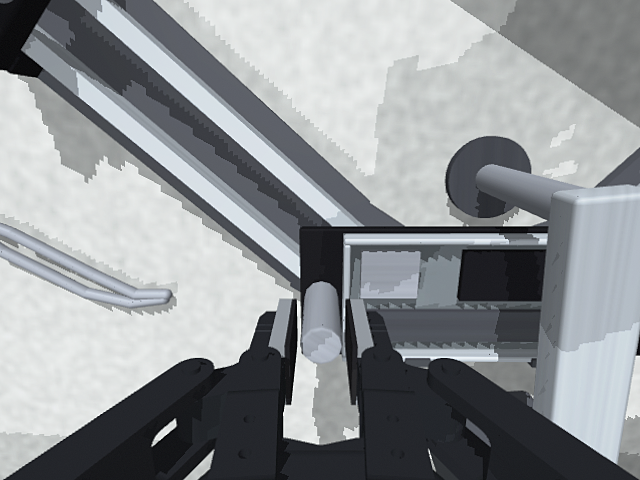

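The post is centred between the pads: top at (321,345). I'll lower slightly and grip.

>>> step_arm([
  {"dr": [0,0,0],"slide": [0,0,-2],"grip": 0.23},
  {"dr": [0,0,0],"slide": [0,0,-2],"grip": 0.12},
  {"dr": [0,0,0],"slide": [0,0,-2],"grip": 0.1},
  {"dr": [0,0,0],"slide": [0,0,-2],"grip": 0.1},
], grip_force=30)

```text
clock: 9.15
ee_pos: [0.6484, -0.0425, 0.0518]
tcp_rot: [-0.706, -0.031, 0.03, 0.706]
contact_force: [-0.1, 0.6, 2.8]
width: 0.168
```

```bash
python3 st.py lead; python3 seg.py lead 42 62 82 102 122 142 162 
```

```text
t 9.15 ee [ 0.6484 -0.0425  0.0518] s 42.0 lateral(left+) -0.05 F fwd -0.6 left -0.1 z 2.8 mom [ 0.22 -0.1   0.01] w 0.168
jaw -85.0217998979517 tilt [0.001 0.   ]
42 62
   [-2.5,-3.8] dyaw -0.036  hd -87.2
   [-5.2,-7.5] dyaw -0.073  hd -89.3
   [-8.0,-11.0] dyaw -0.109  hd -91.4
   [-10.9,-14.5] dyaw -0.145  hd -93.5
   [-13.9,-17.9] dyaw -0.182  hd -95.6
62 82
   [-3.2,-3.3] dyaw -0.036  hd -97.6
   [-6.4,-6.4] dyaw -0.073  hd -99.7
   [-9.8,-9.4] dyaw -0.109  hd -101.8
   [-13.2,-12.3] dyaw -0.144  hd -103.8
   [-16.5,-15.2] dyaw -0.178  hd -105.8
82 102
   [-3.2,-2.8] dyaw -0.032  hd -107.6
   [-6.3,-5.6] dyaw -0.063  hd -109.4
   [-9.4,-8.3] dyaw -0.092  hd -111.0
   [-12.4,-11.0] dyaw -0.120  hd -112.6
   [-15.4,-13.7] dyaw -0.146  hd -114.1
102 122
   [-2.9,-2.7] dyaw -0.025  hd -115.6
   [-5.8,-5.4] dyaw -0.049  hd -116.9
   [-8.6,-8.1] dyaw -0.071  hd -118.2
   [-11.4,-10.8] dyaw -0.092  hd -119.4
   [-14.2,-13.6] dyaw -0.111  hd -120.5
122 142
   [-2.7,-2.8] dyaw -0.018  hd -121.5
   [-5.5,-5.6] dyaw -0.035  hd -122.5
   [-8.1,-8.4] dyaw -0.050  hd -123.3
   [-10.8,-11.2] dyaw -0.063  hd -124.1
   [-13.4,-14.1] dyaw -0.076  hd -124.8
142 162
   [-2.6,-2.9] dyaw -0.011  hd -125.5
   [-5.2,-5.9] dyaw -0.020  hd -126.0
   [-7.8,-8.9] dyaw -0.028  hd -126.4
   [-10.3,-11.9] dyaw -0.034  hd -126.8
   [-12.9,-15.0] dyaw -0.039  hd -127.1
```

>>> step_arm([
  {"dr": [0,0,-0.036],"slide": [-2.5,-3.8,0],"grip": 0.1},
  {"dr": [0,0,-0.073],"slide": [-5.2,-7.5,0],"grip": 0.1},
  {"dr": [0,0,-0.109],"slide": [-8.0,-11.0,0],"grip": 0.1},
  {"dr": [0,0,-0.145],"slide": [-10.9,-14.5,0],"grip": 0.1},
  {"dr": [0,0,-0.182],"slide": [-13.9,-17.9,0],"grip": 0.1},
])

```text
clock: 9.57
ee_pos: [0.6348, -0.0594, 0.0518]
tcp_rot: [-0.706, 0.033, -0.035, 0.707]
contact_force: [1.0, 5.6, 2.7]
width: 0.172
```

```bash
python3 st.py lead
```

```text
t 9.5667 ee [ 0.6348 -0.0594  0.0518] s 61.0 lateral(left+) -0.62 F fwd -5.7 left 0.5 z 2.7 mom [ 1.81 -0.26  0.05] w 0.172
jaw -95.50806969042395 tilt [0.002 0.002]
```

>>> step_arm([
  {"dr": [0,0,-0.036],"slide": [-3.0,-3.3,0],"grip": 0.1},
  {"dr": [0,0,-0.073],"slide": [-6.2,-6.5,0],"grip": 0.1},
  {"dr": [0,0,-0.109],"slide": [-9.5,-9.5,0],"grip": 0.1},
  {"dr": [0,0,-0.144],"slide": [-12.9,-12.4,0],"grip": 0.1},
  {"dr": [0,0,-0.178],"slide": [-16.3,-15.3,0],"grip": 0.1},
])

```text
clock: 9.98
ee_pos: [0.6185, -0.0744, 0.0518]
tcp_rot: [-0.7, 0.096, -0.097, 0.701]
contact_force: [1.1, 5.4, 3.0]
width: 0.173
```

```bash
python3 st.py lead
```

```text
t 9.9833 ee [ 0.6185 -0.0744  0.0518] s 80.75 lateral(left+) -0.74 F fwd -5.5 left -0.4 z 3.0 mom [ 1.78 -0.33  0.07] w 0.173
jaw -105.69242948696518 tilt [0.001 0.003]
```

>>> step_arm([
  {"dr": [0,0,-0.032],"slide": [-3.0,-2.9,0],"grip": 0.1},
  {"dr": [0,0,-0.063],"slide": [-6.1,-5.7,0],"grip": 0.1},
  {"dr": [0,0,-0.092],"slide": [-9.2,-8.5,0],"grip": 0.1},
  {"dr": [0,0,-0.12],"slide": [-12.2,-11.2,0],"grip": 0.1},
  {"dr": [0,0,-0.146],"slide": [-15.2,-13.9,0],"grip": 0.1},
])

```text
clock: 10.4
ee_pos: [0.6034, -0.0882, 0.0519]
tcp_rot: [-0.691, 0.147, -0.148, 0.693]
contact_force: [0.6, 6.4, 3.4]
width: 0.171
```

```bash
python3 st.py lead
```

```text
t 10.4 ee [ 0.6034 -0.0882  0.0519] s 100.5 lateral(left+) -0.58 F fwd -6.1 left -2.0 z 3.4 mom [ 1.94 -0.27  0.14] w 0.171
jaw -114.02652818898426 tilt [0.001 0.003]
```

>>> step_arm([
  {"dr": [0,0,-0.025],"slide": [-2.9,-2.7,0],"grip": 0.1},
  {"dr": [0,0,-0.049],"slide": [-5.8,-5.4,0],"grip": 0.1},
  {"dr": [0,0,-0.071],"slide": [-8.6,-8.1,0],"grip": 0.1},
  {"dr": [0,0,-0.092],"slide": [-11.4,-10.8,0],"grip": 0.1},
  {"dr": [0,0,-0.111],"slide": [-14.2,-13.6,0],"grip": 0.1},
])

```text
clock: 10.82
ee_pos: [0.5892, -0.1019, 0.0519]
tcp_rot: [-0.682, 0.185, -0.186, 0.683]
contact_force: [1.2, 5.5, 2.7]
width: 0.174
```

```bash
python3 st.py lead
```

```text
t 10.8167 ee [ 0.5892 -0.1019  0.0519] s 120.75 lateral(left+) -0.32 F fwd -5.4 left -1.7 z 2.7 mom [ 1.87 -0.23  0.19] w 0.174
jaw -120.3698234765642 tilt [0.001 0.003]
```

>>> step_arm([
  {"dr": [0,0,-0.018],"slide": [-2.7,-2.8,0],"grip": 0.1},
  {"dr": [0,0,-0.035],"slide": [-5.5,-5.6,0],"grip": 0.1},
  {"dr": [0,0,-0.05],"slide": [-8.1,-8.4,0],"grip": 0.1},
  {"dr": [0,0,-0.063],"slide": [-10.8,-11.2,0],"grip": 0.1},
  {"dr": [0,0,-0.076],"slide": [-13.4,-14.1,0],"grip": 0.1},
])

```text
clock: 11.23
ee_pos: [0.5758, -0.1161, 0.0518]
tcp_rot: [-0.674, 0.21, -0.211, 0.676]
contact_force: [1.2, 6.4, 2.5]
width: 0.175
```

```bash
python3 st.py lead
```

```text
t 11.2333 ee [ 0.5758 -0.1161  0.0518] s 140.75 lateral(left+) -0.18 F fwd -6.0 left -2.7 z 2.5 mom [ 1.88 -0.25  0.16] w 0.175
jaw -124.70639640061852 tilt [0.001 0.003]
```

>>> step_arm([
  {"dr": [0,0,-0.011],"slide": [-2.6,-2.9,0],"grip": 0.1},
  {"dr": [0,0,-0.02],"slide": [-5.2,-5.9,0],"grip": 0.1},
  {"dr": [0,0,-0.028],"slide": [-7.8,-8.9,0],"grip": 0.1},
  {"dr": [0,0,-0.034],"slide": [-10.3,-11.9,0],"grip": 0.1},
  {"dr": [0,0,-0.039],"slide": [-12.9,-15.0,0],"grip": 0.1},
])

```text
clock: 11.65
ee_pos: [0.5629, -0.1312, 0.0518]
tcp_rot: [-0.67, 0.223, -0.224, 0.672]
contact_force: [1.2, 5.3, 2.3]
width: 0.172
```

```bash
python3 st.py lead; python3 seg.py lead 162 167 172 177 182 187 ;python3 - <<'E'
from plant import optics,env
from h import *
p,d=optics.grab_frame("wrist"); cv2.imwrite("pics/w10.png",p)
for n,(x,y) in dict(top=(230,100),scene=(200,190)).items():
    p,d=optics.grab_frame(n); cv2.imwrite(f"pics/{n}10.png",cv2.resize(p[y:y+185,x:x+250],None,fx=3,fy=3,interpolation=cv2.INTER_CUBIC))
E
```

```text
t 11.65 ee [ 0.5629 -0.1312  0.0518] s 160.75 lateral(left+) -0.09 F fwd -5.0 left -2.2 z 2.3 mom [ 1.63 -0.29  0.2 ] w 0.172
jaw -126.9208367244554 tilt [0.001 0.003]
162 167
   [-0.6,-0.8] dyaw -0.001  hd -127.1
   [-1.3,-1.6] dyaw -0.002  hd -127.2
   [-1.9,-2.3] dyaw -0.003  hd -127.2
   [-2.5,-3.1] dyaw -0.003  hd -127.3
   [-3.1,-3.9] dyaw -0.004  hd -127.3
167 172
   [-0.6,-0.8] dyaw -0.001  hd -127.3
   [-1.2,-1.6] dyaw -0.001  hd -127.3
   [-1.8,-2.4] dyaw -0.001  hd -127.4
   [-2.5,-3.2] dyaw -0.001  hd -127.4
   [-3.1,-3.9] dyaw -0.002  hd -127.4
172 177
   [-0.6,-0.8] dyaw -0.000  hd -127.4
   [-1.2,-1.6] dyaw -0.000  hd -127.4
   [-1.8,-2.4] dyaw -0.000  hd -127.4
   [-2.4,-3.2] dyaw -0.000  hd -127.4
   [-3.0,-4.0] dyaw -0.000  hd -127.4
177 182
   [-0.6,-0.8] dyaw 0.000  hd -127.4
   [-1.2,-1.6] dyaw 0.000  hd -127.4
   [-1.8,-2.4] dyaw 0.000  hd -127.4
   [-2.4,-3.2] dyaw 0.000  hd -127.4
   [-3.0,-4.0] dyaw 0.000  hd -127.4
182 187
   [-0.6,-0.8] dyaw 0.000  hd -127.4
   [-1.2,-1.6] dyaw 0.000  hd -127.4
   [-1.8,-2.4] dyaw 0.000  hd -127.4
   [-2.4,-3.2] dyaw 0.000  hd -127.4
   [-3.0,-4.0] dyaw 0.000  hd -127.4
```

View pics/w10.png

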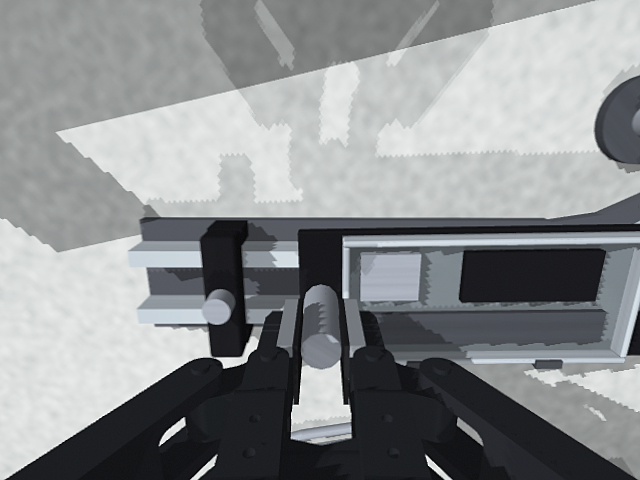

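View pics/scene10.png

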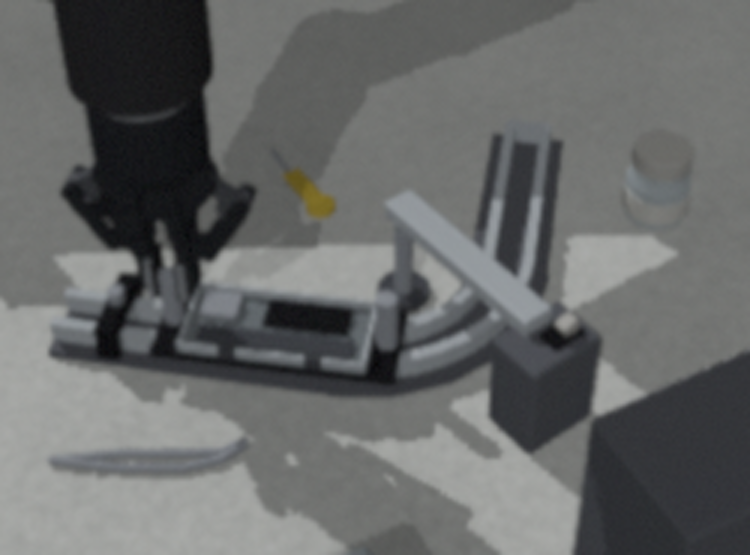

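The wrist view shows the deck's leading edge at x≈300 and the stop face at x≈247, a gap of about 25 mm, which matches the model. Creeping on.

>>> step_arm([
  {"dr": [0,0,-0.002],"slide": [-1.3,-1.6,0],"grip": 0.1},
  {"dr": [0,0,-0.003],"slide": [-2.5,-3.1,0],"grip": 0.1},
  {"dr": [0,0,-0.004],"slide": [-3.7,-4.7,0],"grip": 0.1},
  {"dr": [0,0,-0.005],"slide": [-5.0,-6.3,0],"grip": 0.1},
  {"dr": [0,0,-0.006],"slide": [-6.2,-7.9,0],"grip": 0.1},
])

```text
clock: 12.22
ee_pos: [0.5569, -0.1393, 0.0518]
tcp_rot: [-0.669, 0.225, -0.226, 0.671]
contact_force: [1.5, 6.4, 4.3]
width: 0.169
```

>>> step_arm([
  {"dr": [0,0,0],"slide": [-0.9,-1.2,0],"grip": 0.1},
  {"dr": [0,0,0],"slide": [-1.8,-2.4,0],"grip": 0.1},
  {"dr": [0,0,0],"slide": [-2.7,-3.6,0],"grip": 0.1},
  {"dr": [0,0,0],"slide": [-3.6,-4.7,0],"grip": 0.1},
  {"dr": [0,0,0],"slide": [-4.2,-5.6,0],"grip": 0.1},
])

```text
clock: 12.63
ee_pos: [0.5527, -0.1449, 0.0519]
tcp_rot: [-0.669, 0.225, -0.226, 0.671]
contact_force: [1.2, 6.4, 4.3]
width: 0.172
```

```bash
python3 st.py lead; python3 - <<'E'
from plant import optics,env
from h import *
p,d=optics.grab_frame("wrist"); cv2.imwrite("pics/w11.png",p)
E
```

```text
t 12.6333 ee [ 0.5527 -0.1449  0.0519] s 177.75 lateral(left+) 0.27 F fwd -5.8 left -2.9 z 4.3 mom [ 2.17 -0.31  0.2 ] w 0.172
jaw -127.2480721626325 tilt [0.001 0.002]
```

View pics/w11.png

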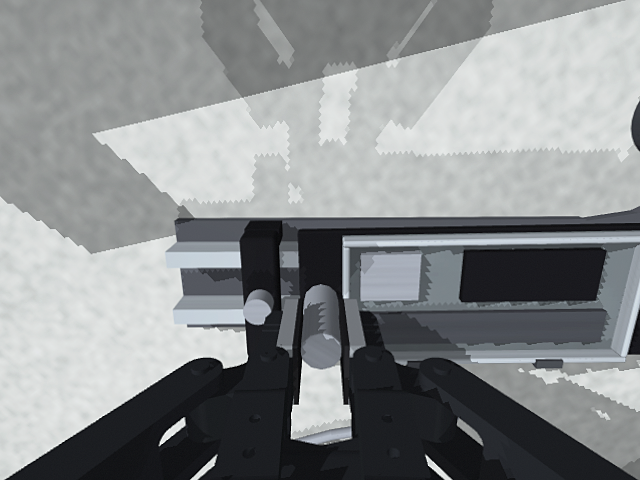

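The stop face is at x≈282 and the deck edge at x≈299, so about 8 mm remain. The baseline sliding force is about 6 N.

>>> step_arm([
  {"dr": [0,0,0],"slide": [-0.6,-0.8,0],"grip": 0.1},
  {"dr": [0,0,0],"slide": [-1.2,-1.6,0],"grip": 0.1},
  {"dr": [0,0,0],"slide": [-1.8,-2.4,0],"grip": 0.1},
  {"dr": [0,0,0],"slide": [-2.4,-3.2,0],"grip": 0.1},
  {"dr": [0,0,0],"slide": [-2.7,-3.6,0],"grip": 0.1},
])

```text
clock: 13.1
ee_pos: [0.55, -0.1485, 0.0518]
tcp_rot: [-0.669, 0.225, -0.226, 0.671]
contact_force: [1.4, 5.8, 4.5]
width: 0.171
```

```bash
python3 st.py lead
```

```text
t 13.1 ee [ 0.55   -0.1485  0.0518] s 182.25 lateral(left+) 0.29 F fwd -5.5 left -2.4 z 4.5 mom [ 2.21 -0.31  0.24] w 0.171
jaw -127.2495712722405 tilt [0.001 0.002]
```

About 3.5 mm to go, in 0.5 mm rows.

>>> step_arm([
  {"dr": [0,0,0],"slide": [-0.3,-0.4,0],"grip": 0.1},
  {"dr": [0,0,0],"slide": [-0.6,-0.8,0],"grip": 0.1},
  {"dr": [0,0,0],"slide": [-0.9,-1.2,0],"grip": 0.1},
  {"dr": [0,0,0],"slide": [-1.2,-1.6,0],"grip": 0.1},
])

```text
clock: 13.43
ee_pos: [0.5488, -0.15, 0.0518]
tcp_rot: [-0.669, 0.225, -0.226, 0.671]
contact_force: [0.7, 7.4, 3.9]
width: 0.176
```

>>> step_arm([
  {"dr": [0,0,0],"slide": [-0.3,-0.4,0],"grip": 0.1},
  {"dr": [0,0,0],"slide": [-0.6,-0.8,0],"grip": 0.1},
])

```text
clock: 13.6
ee_pos: [0.5482, -0.1508, 0.0518]
tcp_rot: [-0.669, 0.225, -0.226, 0.671]
contact_force: [0.3, 6.8, 4.2]
width: 0.17
```

```bash
python3 st.py lead; python3 - <<'E'
from plant import optics,env
from h import *
p,d=optics.grab_frame("wrist"); cv2.imwrite("pics/w12.png",cv2.resize(p[190:390,200:440],None,fx=3,fy=3,interpolation=cv2.INTER_CUBIC))
E
```

```text
t 13.6 ee [ 0.5482 -0.1508  0.0518] s 185.25 lateral(left+) 0.31 F fwd -5.6 left -3.9 z 4.2 mom [ 2.22 -0.29  0.17] w 0.17
jaw -127.24890844274321 tilt [0.001 0.002]
```

View pics/w12.png

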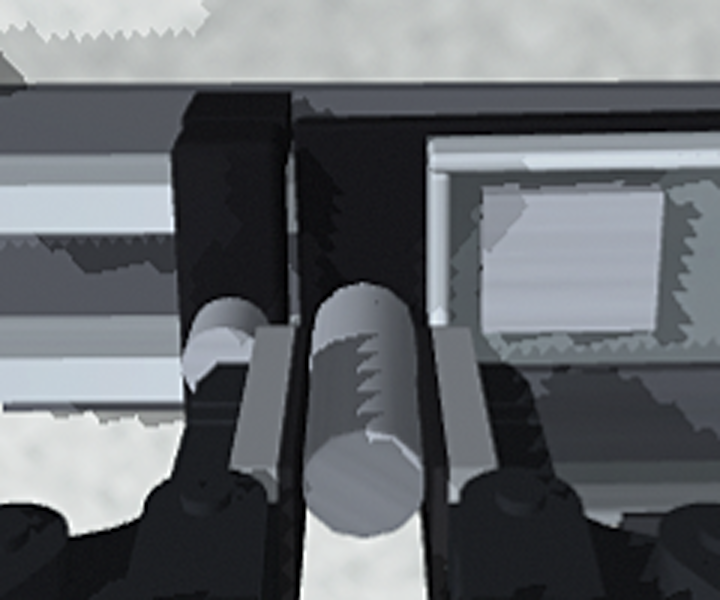

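A sliver of about 1.3 mm is still visible between the stop (x≈287) and the deck (x≈296). I'll continue in small steps and watch the force.

>>> step_arm([
  {"dr": [0,0,0],"slide": [-0.2,-0.3,0],"grip": 0.1},
  {"dr": [0,0,0],"slide": [-0.5,-0.6,0],"grip": 0.1},
])

```text
clock: 13.82
ee_pos: [0.5477, -0.1514, 0.0518]
tcp_rot: [-0.669, 0.225, -0.226, 0.671]
contact_force: [1.6, 6.4, 4.5]
width: 0.173
```

```bash
python3 st.py lead
```

```text
t 13.8167 ee [ 0.5477 -0.1514  0.0518] s 186.0 lateral(left+) 0.3 F fwd -6.1 left -2.6 z 4.5 mom [ 2.1  -0.31  0.18] w 0.173
jaw -127.24561991329776 tilt [0.001 0.002]
```

>>> step_arm([
  {"dr": [0,0,0],"slide": [-0.2,-0.2,0],"grip": 0.1},
  {"dr": [0,0,0],"slide": [-0.3,-0.4,0],"grip": 0.1},
])

```text
clock: 13.98
ee_pos: [0.5474, -0.1518, 0.0518]
tcp_rot: [-0.669, 0.225, -0.226, 0.671]
contact_force: [0.3, 6.3, 4.4]
width: 0.176
```

```bash
python3 st.py lead; python3 - <<'E'
from plant import optics,env
from h import *
p,d=optics.grab_frame("wrist"); cv2.imwrite("pics/w13.png",cv2.resize(p[190:390,200:440],None,fx=3,fy=3,interpolation=cv2.INTER_CUBIC))
E
```

```text
t 13.9833 ee [ 0.5474 -0.1518  0.0518] s 186.5 lateral(left+) 0.31 F fwd -5.2 left -3.6 z 4.4 mom [ 2.15 -0.26  0.18] w 0.176
jaw -127.25025280459766 tilt [0.001 0.002]
```

View pics/w13.png

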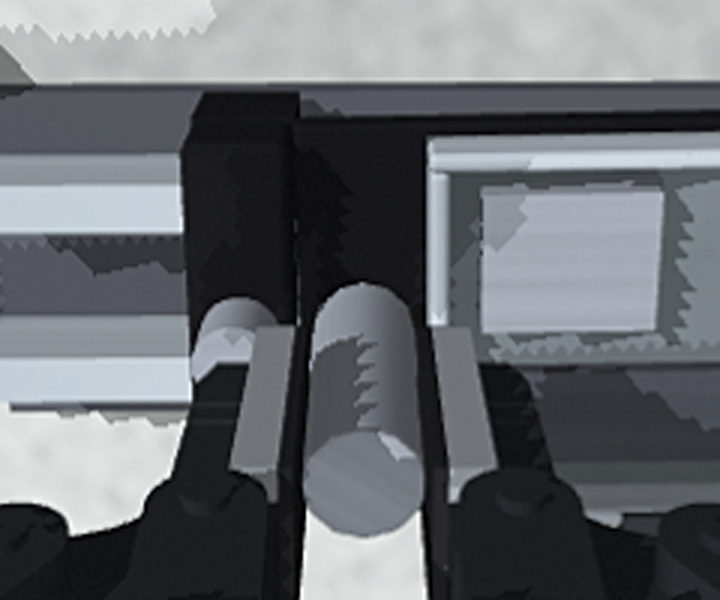

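>>> step_arm([
  {"dr": [0,0,0],"slide": [-0.2,-0.2,0],"grip": 0.1},
  {"dr": [0,0,0],"slide": [-0.3,-0.4,0],"grip": 0.1},
])

```text
clock: 14.2
ee_pos: [0.5474, -0.152, 0.0519]
tcp_rot: [-0.669, 0.225, -0.227, 0.671]
contact_force: [1.5, 8.0, 3.6]
width: 0.167
```

```bash
python3 st.py lead
```

```text
t 14.2 ee [ 0.5474 -0.152   0.0519] s 186.75 lateral(left+) 0.35 F fwd -7.2 left -3.7 z 3.6 mom [ 2.67 -0.62  0.16] w 0.167
jaw -127.24586592394503 tilt [0.001 0.003]
```

>>> step_arm([
  {"dr": [0,0,0],"slide": [-0.2,-0.2,0],"grip": 0.1},
  {"dr": [0,0,0],"slide": [-0.3,-0.4,0],"grip": 0.1},
])

```text
clock: 14.37
ee_pos: [0.5473, -0.152, 0.0519]
tcp_rot: [-0.669, 0.225, -0.227, 0.671]
contact_force: [2.2, 9.6, 2.8]
width: 0.176
```

```bash
python3 st.py lead;  python3 - <<'E'
from plant import optics,env
from h import *
p,d=optics.grab_frame("wrist"); cv2.imwrite("pics/w14.png",cv2.resize(p[190:390,200:440],None,fx=3,fy=3,interpolation=cv2.INTER_CUBIC))
E
```

```text
t 14.3667 ee [ 0.5473 -0.152   0.0519] s 186.75 lateral(left+) 0.35 F fwd -9.0 left -4.1 z 2.8 mom [ 3.1  -0.9   0.16] w 0.176
jaw -127.24128385185928 tilt [0.001 0.004]
```

View pics/w14.png

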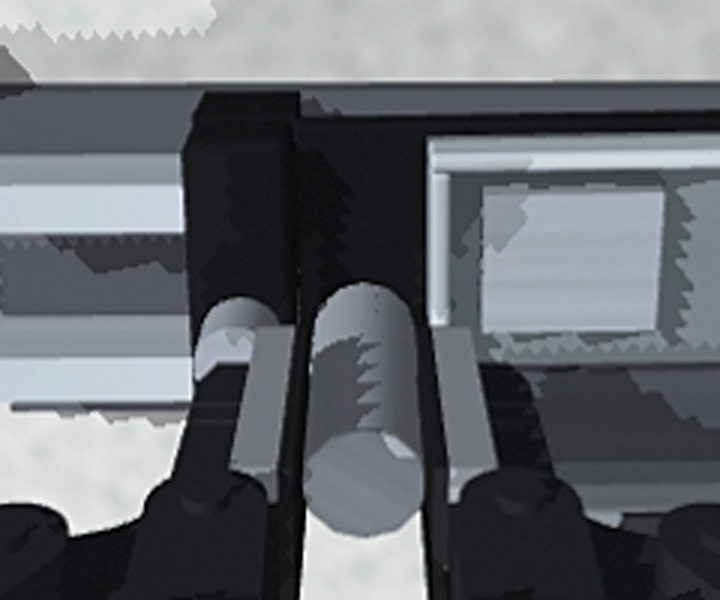

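Contact is confirmed: the TCP has stalled while the force rose from 5.5 to 9 N, and no gap is visible. I'll relax slightly and release.

>>> step_arm([
  {"dr": [0,0,0],"slide": [0.3,0.4,0],"grip": 0.1},
  {"dr": [0,0,0],"slide": [0.3,0.4,0],"grip": 0.2},
  {"dr": [0,0,0],"slide": [0.3,0.4,0],"grip": 0.3},
  {"dr": [0,0,0],"slide": [0.3,0.4,0],"grip": 0.3},
])

```text
clock: 14.75
ee_pos: [0.5456, -0.1537, 0.0507]
tcp_rot: [0.67, -0.227, 0.226, -0.67]
contact_force: [0.3, 0.1, -0.6]
width: 0.303
```

```bash
python3 st.py lead;  python3 - <<'E'
from plant import optics,env
from h import *
p,d=optics.grab_frame("wrist"); cv2.imwrite("pics/w15.png",cv2.resize(p[190:390,200:440],None,fx=3,fy=3,interpolation=cv2.INTER_CUBIC))
E
```

```text
t 14.75 ee [ 0.5456 -0.1537  0.0507] s 189.25 lateral(left+) 0.03 F fwd -0.2 left 0.2 z -0.6 mom [0.02 0.05 0.05] w 0.303
jaw -127.3272945707927 tilt [-0.001 -0.001]
```

View pics/w15.png

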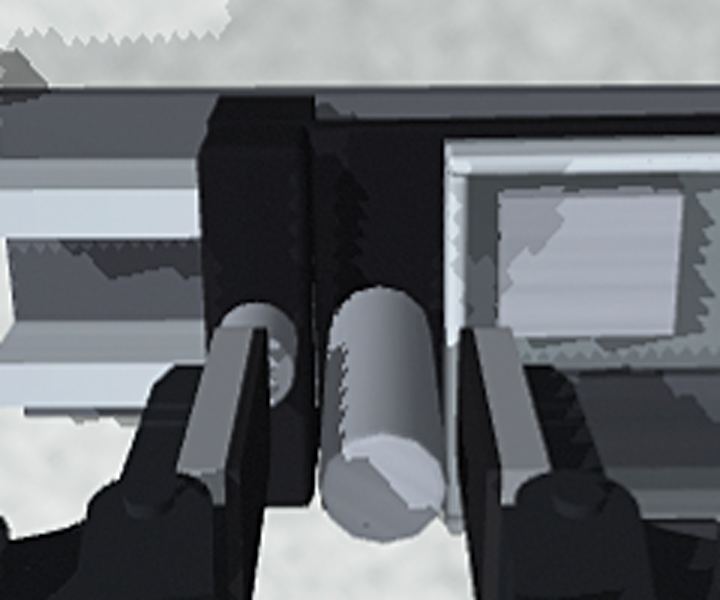

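The fingers are clear of the post on both sides, the force is zero, and the deck is still against the stop. Lifting away.

>>> step_arm([
  {"dr": [0,0,0],"slide": [0.5,0.7,6],"grip": 0.3},
  {"dr": [0,0,0],"slide": [0.5,0.7,15],"grip": 0.32},
  {"dr": [0,0,0],"slide": [0.5,0.7,30],"grip": 0.35},
  {"dr": [0,0,0],"slide": [0.5,0.7,60],"grip": 0.4},
  {"dr": [0,0,0],"slide": [0.5,0.7,95],"grip": 0.4},
])

```text
clock: 15.22
ee_pos: [0.5455, -0.1528, 0.1462]
tcp_rot: [0.67, -0.228, 0.225, -0.67]
contact_force: [0.7, 0.8, 1.1]
width: 0.404
```

>>> step_arm([
  {"dr": [0,0,0],"slide": [-10,-10,30],"grip": 0.4},
  {"dr": [0,0,0],"slide": [-30,-20,50],"grip": 0.4},
  {"dr": [0,0,0],"slide": [-55,-30,60],"grip": 0.4},
  {"dr": [0,0,0],"slide": [-70,-30,60],"grip": 0.4},
  {"dr": [0,0,0],"slide": [-70,-30,60],"grip": 0.4},
])

```text
clock: 15.63
ee_pos: [0.4754, -0.1835, 0.2095]
tcp_rot: [-0.669, 0.225, -0.228, 0.67]
contact_force: [0.1, 0.7, 0.0]
width: 0.401
```

```bash
python3 st.py lead;  python3 - <<'E'
from plant import optics,env
from h import *
import pickle
i=optics.camera_info("wrist");p,d=optics.grab_frame("wrist"); cv2.imwrite("pics/w16.png",p);pickle.dump(i,open("pics/w16.pkl","wb"))
for n,(x,y) in dict(top=(230,100),scene=(200,190)).items():
    p,d=optics.grab_frame(n); cv2.imwrite(f"pics/{n}16f.png",p); cv2.imwrite(f"pics/{n}16.png",cv2.resize(p[y:y+185,x:x+250],None,fx=3,fy=3,interpolation=cv2.INTER_CUBIC))
E
```

```text
t 15.6333 ee [ 0.4754 -0.1835  0.2095] s 199.75 lateral(left+) -37.71 F fwd -0.6 left -0.4 z 0.0 mom [-0.02 -0.08 -0.  ] w 0.401
jaw -127.39461554816762 tilt [0.004 0.002]
```

View pics/w16.png

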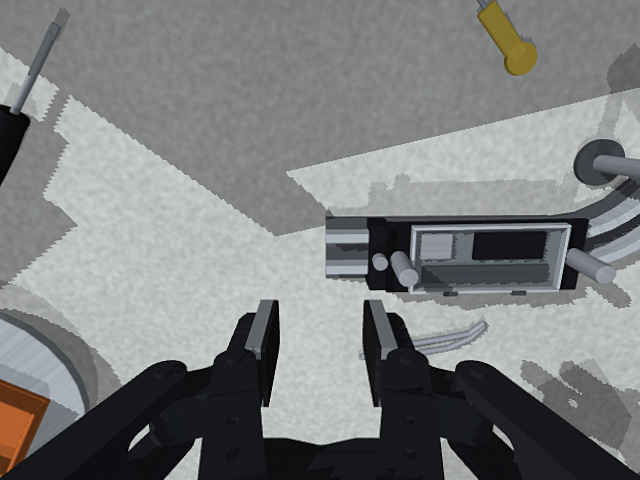

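View pics/top16.png

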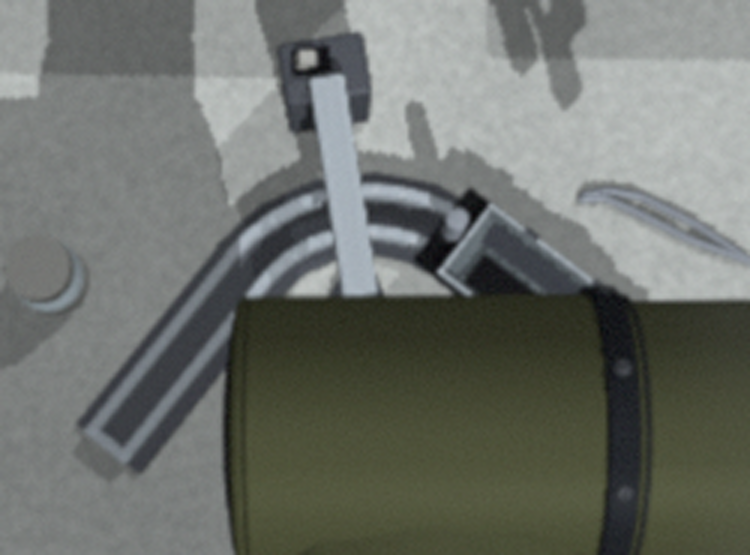

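View pics/scene16.png

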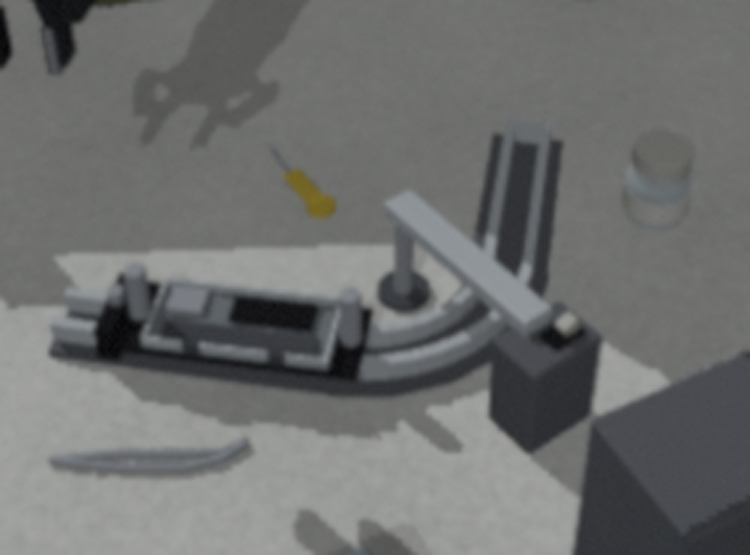

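```bash
python3 - <<'E'
from h import *
import pickle
from plan import loc,v
p=cv2.imread("pics/w16.png")[200:310,310:630]; cv2.imwrite("pics/w16c.png",cv2.resize(cv2.convertScaleAbs(p,alpha=1.8,beta=25),None,fx=2.5,fy=2.5,interpolation=cv2.INTER_CUBIC))
# stop shift: patch match in scene between start and end (start pic vs now)
a=cv2.imread("pics/scene0.png",0);b=cv2.imread("pics/scene16f.png",0)
t=a[285:312,228:246]; w=b[275:322,218:256]; r=cv2.matchTemplate(w,t,cv2.TM_CCOEFF_NORMED); print(cv2.minMaxLoc(r)[1],cv2.minMaxLoc(r)[3],"expect (10,10)")
c=Cam(pickle.load(open("pics/w16.pkl","rb")))
for n,uv,z in [("pin",[380,261],.046),("lead",[407,277],.072),("tail",[606,272],.072)]:
    x=c.at_z(uv,z)[0]*1e3; print(n,x.round(1),loc(x[:2]).round(1))
E
```

```text
0.7829852104187012 (10, 10) expect (10,10)
pin [ 533.1 -165.4   46. ] [-157.3 -107.2]
lead [ 546.4 -153.8   72. ] [-140.  -110.7]
tail [635.4 -30.4  72. ] [  12.1 -106.5]
```

View pics/w16c.png

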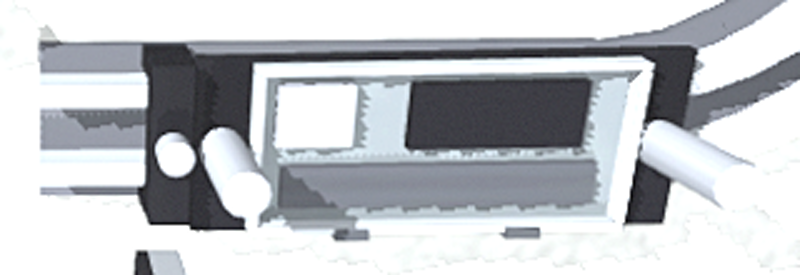

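The deck is flush against the stop, with no bright rail showing between them (crop x≈193). The stop has not shifted in the scene picture, and the pin-to-post spacing measures 17.3 mm against 18 nominal. Handing in.

```bash
python3 -c "
from plant import workorder,env
print(env.observe()['clock']); print(workorder.hand_in())"
```

```text
15.7833
the job is handed in; nothing more can be done
None
```

I slid the carrier round the bend and under the lamp bridge until its leading end rested against the stop, then released it. The job was handed in at about 15.8 s; hand-in gives no verdict.

**How it went:** I gripped the tail post and pushed the carrier into the bend until the lead post was clear of the bridge. Then I let go, crossed above the bar, and drew the carrier along by the lead post. Sliding took about 4–6 N the whole way. I took the last few millimetres in 0.3–0.5 mm steps. At the stop the TCP stalled while the force rose to 9 N, below the roughly 16 N that moves the stop.

**Last checks:**
- **Carrier:** the wrist picture shows the deck flush against the stop.
- **Stop:** it shows no shift between the first and last scene pictures, although the match score was only 0.78 because the carrier now sits beside it.
- **Spacing:** the stop pin and lead post measured 17.3 mm apart, against 18 mm if they touch.
- **Release:** the fingers were clear, and the force after letting go was about zero.
- **Other items:** the SIM tool, tweezers, jar and lamp look unmoved by eye. I never went near the suction cup and did not check it at the end.

**Disagreements:** the last wrist view puts the lead post about 3 mm farther along leg B than the model, and the stop pin and tail post about 3 mm off the leg's centre line. The posts therefore appear about 1.6° out of line. The force contact and the gripped TCP position agreed with the model to about 1 mm, so I put this down to camera calibration and my pixel picks.

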